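# Push the sample cassette under the dock's spring flap

### The arm

A 6-joint arm with a two-finger parallel gripper is mounted at the origin on a cart in front of the work surface, level with it; the furniture and walls round the work are solid. World frame = base frame: x ahead of the robot, y to its left, z up, the work surface at z = 0. Lengths are in m, angles in rad, forces in N, time in s.
With the tool pointing down it reaches from about 0.425 to 0.95 m from the base axis. Payload 3.5 kg.
Tool frame: the origin (TCP) lies on the centre line of the jaws, within the pads' length; the fingertips stand tip_extent ahead of it and the grasp point (between the pads) lies 2 mm behind it (tip_extent is the distance from the TCP to the fingertips, in m); z points along the fingers, y is the direction in which the jaws open and shut (so a half turn about z gives the same grasp; the last joint's range is limited). The gripper opens to 85 mm and grips with 20 to 120 N. Pads are 22 mm wide; open, the fingers measure 114 mm over their backs; the gripper's body (76 mm by 85 mm) begins 54 mm behind the grasp point. The pads swing forward as they close: fully open they stand 13 mm farther back than shut.
Start: joints at [1.19, 0.286, 1.577, -0, 1.279, -0.15], TCP at [0.154, 0.657, 0.248] pointing down, gripper open.
Joint ranges: [-2.77, 2.77], [-0.9, 2.22], [0.21, 2.48], [-1.53, 4.67], [0.24, 2.81], [-2.84, 2.84]. Speed limits (rad/s): [2.79, 2.79, 3.14, 3.14, 3.14, 3.14].

### API

Orientations are given as a unit quaternion [x, y, z, w].
In Python, from plant import * gives the robot as it stands.
- The arm moves only by the shell command python3 -m crank 'ROWS' [FORCE]. ROWS is JSON, a list of rows, each a list of 7 numbers: the gripper's target within -1 to 1 (shut at 1, half-way at 0, fully open at -1), then the shift along the tool's x, y, z in cm, then the turn, a rotation vector about the tool's x, y, z in degrees. In form: [[fingers, tx, ty, tz, wx, wy, wz], ...]. A call has 1 to 5 rows; each row shifts and turns the commanded pose from where the row before left it, along the tool's axes as they then stand; what a row does not reach is not made up. A row lasts 1/10 s, in which the tool goes at most 50 mm and 8.59 degrees, less where a joint would pass 70% of its speed; a pose out of reach is approached as far as the arm can. A call is refused whole if a number of a shift passes 5 or a number of a turn 8.59, either way. A call with a gripper value outside its range is refused whole. The fingers move at their own pace and stop on an object; FORCE is the grip in N (left out, the last holds). Time passes only in rows, so rows that do not move let the fingers close. It gives the time, the measured TCP pose, the force and the opening at its end, in the units of the state.
- get_state(): the state, without advancing time (a new reading comes with each control period).
- read_camera(name): name is "side" or "top"; returns a dict with "color" (420x560x3 uint8, red, green, blue), "vfov" (degrees; the focal length in pixels is half the picture's height over the tangent of half this angle, whatever the lens; pixels are square), "cx", "cy" (the principal point, pixels), "cam_to_world" (4x4, takes a point from camera to world coordinates). Camera axes: x right, y up, looking along -z (the intrinsics and any distortion apply to the point x, -y, -z); pixel columns grow to the right and rows downward; lengths in m; the calibration is good to about 2 mm. A picture is of the moment at which its call begins. There is no depth.
- sign_off(): hands the job in, once; it reports no verdict.
Trained networks look in the newest picture that a camera, given by its name, has taken for a name from the list of things; names that differ only in an ending like _2 or _b are one class to them, and where a whole thing is asked for, a point or a joint stands for the part that bears it (a point fixed in the world has none). Each returns a list of dicts, best first, with "p" (0 to 1); they miss things now and then, are a little off and sometimes report something else, mostly with a low value. They report only what shows in the picture. A call takes as long as a camera call. They do not tell look-alikes from the thing itself.
- trace(thing, camera): "pixels" (420x560 bool, what is visible of it) and "location" ([column, row] in pixels, amid what is visible of it).
- place_of(thing, camera): "location" ([column, row] in pixels: a listed point, or the origin of a listed thing).
The state is a dict: "time": time; "qpos": joint angles; "dq": joint speeds; "joint_efforts": joint torques, N m; "eef_pos": TCP position; "tcp_rot": TCP orientation; "contact_force": force on the tool from outside, world axes, zero at the start; "wrist_torque": the same for the moment, N m; "opening": opening from 0.0 (shut) to 1.0 (fully open).
Only numpy, scipy, OpenCV 4.12 (cv2) and the standard library are available. Lean on these libraries where they do the work, as an engineer would, in place of code of your own. Each camera call takes 0.05 s, during which the arm holds its last target.

### The job

Push the orange sample cassette along the worktop into the dock, fully home against the end stop: with one fingertip push the yellow roller inwards to hold the blue spring flap open, and with the other fingertip push the cassette under the flap while it is held. Then back away so that the flap closes down on top of the cassette. Only push: do not lift or tip the cassette, and leave the other things on the worktop alone.

Things in the scene. Friction and masses are not known exactly. Their poses are not given: they have to be found in the camera images.
- dock: Sample dock fixed to the worktop. Origin: on the worktop where the cassette's centre lies when fully home; x is the way in, y left, z up. The cassette slides on the bare worktop between two rails 10 mm high (inner faces y = +-26 mm, x = -32 to 42 mm) with flared ends (+-36 mm at x = -59 mm). White housing behind, x = 44 to 76 mm, 36 mm high, 70 mm wide. Worktop bare at y > 45 mm.
- end_stop (a point): Middle of the face of the black end stop (12 mm high), at x = 22, z = 6 mm in the dock's frame; the cassette's front face touches it when home. The grey hinge cheeks stand beside it at x = 27 to 45 mm, y = +-(28 to 33) mm, 32 mm high.
- flap (a joint): Blue spring flap, rad: 0 = shut, grows as its lip swings up and towards the robot; stop at 1.0. From 0.52 the cassette passes beneath, at 0.65 with 6 mm of air; resting on a cassette that is home it reads about 0.45. Pushing the cassette against the shut flap only jams. Spring 0.04 N m shut plus 0.08 N m per rad (3 to 5 N at the roller).
- flap_hinge (a point): Middle of the flap's hinge axis, which runs along the dock's y at x = 32, z = 22 mm.
- flap_lip (a point): Middle of the round lip (radius 3 mm, 48 mm wide) on the flap's free edge, 32.8 mm from the hinge axis; shut, it is at x = 4, z = 5 mm in the dock's frame. On its way up it sweeps back to x = -4 mm, so a cassette whose front is farther in than that would be in its way.
- roller: Yellow free-turning roller, 12 mm diameter, 32 mm long along the dock's y, on the flap's opening arm left of the flap. Origin: its middle, on its axis (orientation turns as it rolls). 30 mm from the hinge axis; in the dock's frame at x = 4, y = 66, z = 33 mm when shut. Pushed along +x it swings on and up and opens the flap (x = 17, z = 48 mm at 0.65 rad; x = 21, z = 50 mm at 0.8 rad).
- cassette: Loose orange plastic sample cassette, white strip and dark slits on top, 44 mm (its x) by 44 mm (its y) by 16 mm high, about 80 g, flat rear face towards the robot. Origin: centre of its underside. Starts on the worktop 70 to 105 mm short of home, before the rails, within 4 mm and 0.12 rad of being in line with the dock.
- vial_red: Bystander, to be left alone: small white vial with a red cap, 28 mm across, 55 mm tall, standing loose. Origin: centre of its underside.
- vial_white: Bystander, to be left alone: small white vial with a white cap, 28 mm across, 55 mm tall, standing loose. Origin: centre of its underside.
- crucible: Bystander, to be left alone: white porcelain crucible, 44 mm across, 32 mm tall, standing loose. Origin: centre of its underside.
- stopper: Bystander, to be left alone: red-brown tapered rubber stopper, 32 mm across, 24 mm tall, standing loose. Origin: centre of its underside.
- weight: Bystander, to be left alone: metal 100 g weight with a knob, 22 mm across, 38 mm tall, standing loose. Origin: centre of its underside.
Not all that is in view belongs to the job. There is more than one size of the cassette; the job needs the larger.

How it is judged:
By the outcome, as a careful person would: the job done as asked, in the order asked, and still so for the second after the job is handed in, with the robot touching nothing.
It also fails if it takes over 64 s, if anything falls off the work surface, if the arm or the gripper's body presses on something with over 40 N, if the wrist force passes 120 N, or if a joint passes its speed limit or range.

## Working session

There is one attempt and no reset: what is moved stays moved. The work goes in short steps, Python scripts to look and compute and a shell command to move; the robot and the scene stay as the last step left them, time stands still between calls to the robot, and variables do not carry over. Pictures are saved under pics/ and viewed, and the job is handed in when it is done.

```bash
ls; mkdir -p pics; python3 - <<'E'
from plant import *
import cv2
s=get_state()
print({k:(v if not hasattr(v,'tolist') else v.tolist()) for k,v in s.items()})
for n in ("side","top"):
    c=read_camera(n); cv2.imwrite(f"pics/{n}0.png",c["color"][:,:,::-1]); print(n,{k:v for k,v in c.items() if k!="color"})
    for t in ["dock","cassette","roller","flap_hinge","flap_lip","end_stop","vial_red","vial_white","crucible","stopper","weight"]:
        try: print(t,[(round(d["p"],2),[round(float(x),1) for x in d["location"]]) for d in place_of(t,n)][:4])
        except Exception as e: print(t,e)
E
```

```text
pics
{'time': 0.0, 'qpos': [1.1900243181606986, 0.2871522954016808, 1.5781807246773434, 9.021016816182975e-06, 1.278612756603813, -0.14999292106815526], 'dq': [0.0005283636559209533, 0.0002467970424960974, 0.0007724120381022856, -0.0003082221273356814, -0.00026384501663071126, -0.00039540026295100436], 'joint_efforts': [0.0010775719056255184, -40.598909854888916, -29.262530207633972, -0.00015078470823937096, 0.0059317082923371345, -7.402367252495878e-07], 'eef_pos': [0.1541277188384804, 0.6565293461677806, 0.2469540384421572], 'tcp_rot': [0.11513486638139994, 0.9933491723599813, -0.0011342400550909413, -0.0003127532171966522], 'contact_force': [0.8206105290337236, 0.5038720263751253, 0.3810532479084531], 'wrist_torque': [-0.019198609874211646, 0.029693227249981913, 0.013728453023852847], 'opening': 0.9957575913864636}
side {'vfov': 53.93436666002491, 'cx': 273.49434172992795, 'cy': 211.1163353158959, 'cam_to_world': array([[-0.99067131,  0.08168204, -0.10907975,  0.45457063],
       [-0.13597868, -0.5399399 ,  0.83064716,  0.77283637],
       [ 0.00895244,  0.83773083,  0.54600999,  
[... 600 characters left out ...]
, 'cam_to_world': array([[-0.00732453,  0.99805226, -0.06195196,  0.48529174],
       [-0.99994049, -0.00781116, -0.00761636, -0.10327234],
       [-0.00808544,  0.06189248,  0.99805007,  1.29711731],
       [ 0.        ,  0.        ,  0.        ,  1.        ]])}
dock [(0.59, [319.1, 216.8])]
cassette [(0.74, [278.0, 254.2]), (0.52, [313.3, 250.9])]
roller [(0.4, [291.7, 211.5])]
flap_hinge [(0.84, [321.7, 205.6]), (0.7, [291.8, 215.0]), (0.6, [315.6, 217.4])]
flap_lip [(0.91, [316.6, 216.1])]
end_stop [(0.98, [320.0, 208.6])]
vial_red [(0.71, [403.7, 194.6])]
vial_white [(0.5, [186.9, 259.7])]
crucible [(0.76, [394.1, 266.9])]
stopper [(0.45, [249.6, 153.3])]
weight [(0.38, [163.7, 272.4])]
```

```bash
python3 - <<'E'
import cv2
a=cv2.imread("pics/top0.png"); b=cv2.imread("pics/side0.png")
cv2.imwrite("pics/topz.png",cv2.resize(a[120:320,140:440],(800,533),interpolation=cv2.INTER_CUBIC))
cv2.imwrite("pics/sidez.png",cv2.resize(b[110:360,150:450],(720,600),interpolation=cv2.INTER_CUBIC))
E
```

```text
(no output)
```

View pics/topz.png

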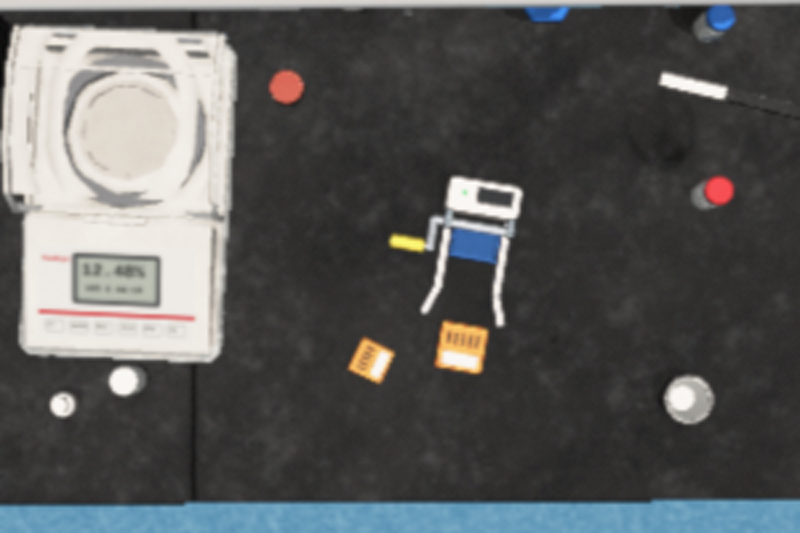

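View pics/sidez.png

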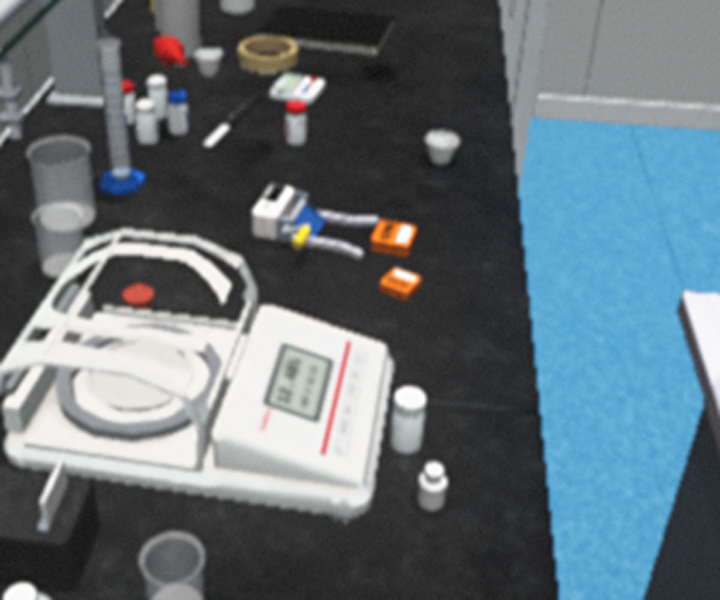

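View pics/side0.png

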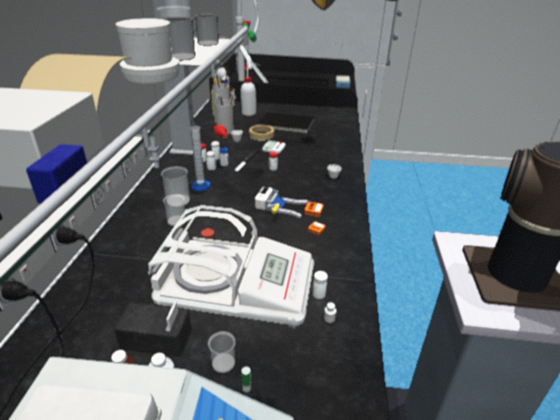

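```bash
python3 -c "
import plant;print([n for n in dir(plant) if n[0]!='_'])"; python3 - <<'E'
import cv2
a=cv2.imread("pics/top0.png"); b=cv2.imread("pics/side0.png")
cv2.imwrite("pics/topzz.png",cv2.resize(a[180:270,265:345],None,fx=6.6,fy=6.6,interpolation=cv2.INTER_NEAREST))
cv2.imwrite("pics/sidezz.png",cv2.resize(b[180:240,245:335],None,fx=8.8,fy=8.8,interpolation=cv2.INTER_NEAREST))
E
```

```text
['Unreachable', 'get_state', 'place_of', 'read_camera', 'sign_off', 'tip_extent', 'trace']
```

View pics/topzz.png

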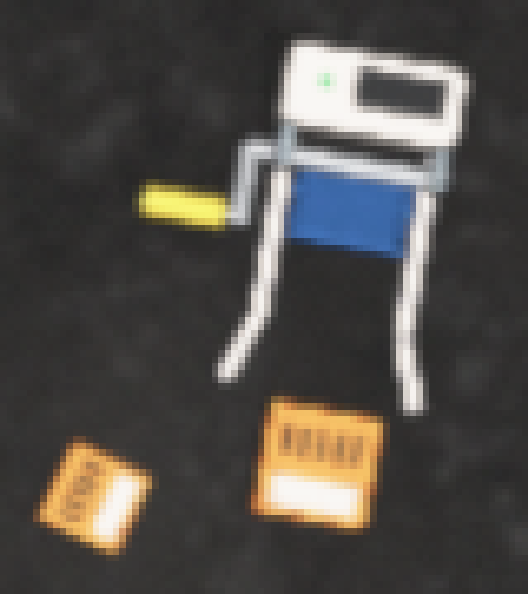

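View pics/sidezz.png

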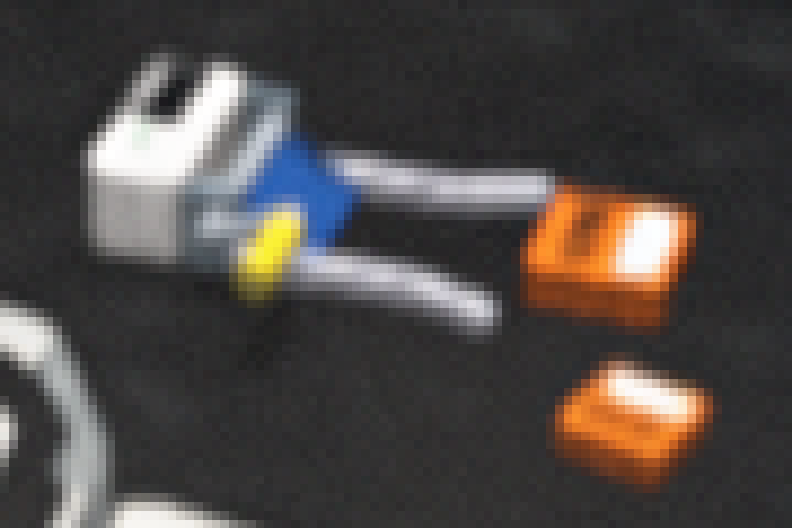

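```bash
cat > h.py <<'E'
import numpy as np
from scipy.spatial.transform import Rotation as R
CAM={}
def setcam(n,c): CAM[n]=(c["vfov"],c["cx"],c["cy"],np.array(c["cam_to_world"]))
setcam("side",dict(vfov=53.93436666002491,cx=273.49434172992795,cy=211.1163353158959,cam_to_world=[[-0.99067131,0.08168204,-0.10907975,0.45457063],[-0.13597868,-0.5399399,0.83064716,0.77283637],[0.00895244,0.83773083,0.54600999,0.63216138],[0,0,0,1]]))
setcam("top",dict(vfov=46.41091524587293,cx=269.94168253097445,cy=213.28624823703922,cam_to_world=[[-0.00732453,0.99805226,-0.06195196,0.48529174],[-0.99994049,-0.00781116,-0.00761636,-0.10327234],[-0.00808544,0.06189248,0.99805007,1.29711731],[0,0,0,1]]))
def proj(n,P):
    v,cx,cy,T=CAM[n]; f=210/np.tan(np.radians(v)/2)
    q=(np.atleast_2d(P)-T[:3,3])@T[:3,:3]
    return np.c_[cx+f*q[:,0]/-q[:,2],cy-f*q[:,1]/-q[:,2]]
def ray(n,uv,z):
    v,cx,cy,T=CAM[n]; f=210/np.tan(np.radians(v)/2)
    d=T[:3,:3]@np.array([(uv[0]-cx)/f,-(uv[1]-cy)/f,-1]); o=T[:3,3]
    return o+d*(z-o[2])/d[2]
def pose2(p,L):
    L=np.atleast_2d(L)/1000.; c,s=np.cos(p[2]),np.sin(p[2])
    return np.c_[p[0]+c*L[:,0]-s*L[:,1],p[1]+s*L[:,0]+c*L[:,1],L[:,2]]
E
cat > fit.py <<'E'
from h import *
from scipy.optimize import least_squares
import plant; print("tip",plant.tip_extent)
zt=lambda l:[((a/6.6+265-.5),(b/6.6+180-.5)) for a,b in l]
zs=lambda l:[((a/8.8+245-.5),(b/8.8+180-.5)) for a,b in l]
D={"top":([[76,35,36],[76,-35,36],[44,-35,36],[44,35,36],[4,66,33],[-59,0,10]],zt([(288,40),(470,68),(462,143),(282,118),(184,206),(319,393)])),
"side":([[76,35,36],[44,35,36],[76,35,0],[44,35,0],[4,66,33]],zs([(85,152),(185,178),(90,245),(180,260),(270,252)]))}
C={"top":([[22,22,16],[22,-22,16],[-22,-22,16],[-22,22,16]],zt([(268,397),(385,418),(367,530),(252,510)])),
"side":([[22,-22,16],[-22,-22,16],[-22,22,16],[22,22,16],[22,22,0],[-22,22,0]],zs([(553,185),(695,205),(668,295),(525,270),(525,303),(660,330)]))}
def fit(M,cams):
    f=lambda p:np.concatenate([(proj(n,pose2(p,M[n][0]))-np.array(M[n][1])).ravel() for n in cams])
    r=least_squares(f,[.6,-.2,-.1]); return r.x,f(r.x)
for nm,M in (("dock",D),("cas",C)):
    for cams in (["top"],["side"],["top","side"]):
        p,r=fit(M,cams); print(nm,cams,p.round(4),r.round(1))
d=fit(D,["top","side"])[0];c=fit(C,["top","side"])[0]
rel=R.from_euler('z',-d[2]).apply([*(c[:2]-d[:2]),0]); print(rel*1000,c[2]-d[2])
E
python3 fit.py
```

```text
tip 0.017
dock ['top'] [ 0.5547 -0.2164 -0.1703] [ 0.7 -0.4 -0.1 -0.3 -0.8  0.6 -0.3 -0.   0.2  0.   0.4  0. ]
dock ['side'] [ 0.5548 -0.2179 -0.2017] [ 0.3 -0.  -0.3 -0.9 -0.1  0.3  0.2  0.7 -0.1 -0. ]
dock ['top', 'side'] [ 0.5549 -0.2167 -0.1779] [ 1.  -0.5  0.2 -0.2 -0.6  0.6 -0.1 -0.2  0.3 -0.2  0.3 -0.1  0.2  0.6
 -0.3 -0.4 -0.2  0.9  0.3  1.2  0.4  0.3]
cas ['top'] [ 0.4687 -0.2042 -0.1727] [ 0.6  0.4 -0.5 -0.  -0.4 -0.3  0.3 -0.1]
cas ['side'] [ 0.4698 -0.2044 -0.1401] [ 0.3  0.9 -0.5  0.9 -0.3 -1.1  0.2 -0.7 -0.1  0.3  0.2 -0.2]
cas ['top', 'side'] [ 0.4692 -0.2042 -0.1607] [ 0.5  0.3 -0.6 -0.4 -0.3 -0.6  0.4 -0.2  0.7  0.8 -0.2  1.1 -0.2 -1.
  0.3 -0.8  0.   0.3  0.3 -0.1]
[-86.55320381  -2.89600378   0.        ] 0.017269903399897396
```

```bash
cat >> h.py <<'E'
DK=np.array([0.5548,-0.2166,-0.172])
def dk(x,y,z): return pose2(DK,[[x,y,z]])[0]      # dock mm -> world m
def inv(p):
    c,s=np.cos(DK[2]),np.sin(DK[2]); d=np.array(p)-[DK[0],DK[1],0]
    return np.array([c*d[0]+s*d[1],-s*d[0]+c*d[1],d[2]])*1000
def cur():
    from plant import get_state
    s=get_state(); return np.array(s["eef_pos"]),R.from_quat(s["tcp_rot"]),s
def tool(yawdeg,tiltdeg=0):
    """tool z down, tool y at yawdeg from dock y (neg: left finger forward), then tilt left finger up"""
    base=R.from_matrix(np.array([[-1,0,0],[0,1,0],[0,0,-1]]).T)
    Rz=R.from_euler('z',DK[2]+np.radians(yawdeg))
    return Rz*R.from_euler('x',np.radians(tiltdeg))*base
def rows(wps,g,start=None,vmax=5.0,wmax=8.0):
    p,Rr=start if start else cur()[:2]
    out=[]
    for (tp,tR) in wps:
        n=0
        d=np.linalg.norm(tp-p)*100; w=np.degrees((Rr.inv()*tR).magnitude())
        n=int(max(1,np.ceil(d/vmax-1e-6),np.ceil(w/wmax-1e-6)))
        for k in range(n):
            f=1/(n-k)
            rv=(Rr.inv()*tR).as_rotvec()*f
            sh=Rr.inv().apply((tp-p)*f)*100
            row=[g]+[round(float(v),2) for v in sh]+[round(float(v),1) for v in np.degrees(rv)]
            p=p+Rr.apply(np.array(row[1:4])/100); Rr=Rr*R.from_rotvec(np.radians(row[4:]))
            out.append(row)
    for i in range(0,len(out),5): print(str(out[i:i+5]).replace(' ',''))
    return p,Rr
E
python3 - <<'E'
from h import *
p,r,s=cur(); T=tool(0)
w=[(np.array([.33,.53,.33]),T),(np.array([.52,.2,.33]),T),(np.array([.5,-.1,.33]),T),(dk(-134,-2.9,60),T)]
print([q[0] for q in w], inv(p), (r.inv()*T).magnitude())
rows(w,1)
E
```

```text
[array([0.33, 0.53, 0.33]), array([0.52, 0.2 , 0.33]), array([ 0.5 , -0.1 ,  0.33]), array([ 0.4222809 , -0.19652268,  0.06      ])] [-544.05357     792.28618279  248.33400958] 0.058816739137684086
[[1,-4.0,-1.67,-1.63,0.0,-0.0,-0.7],[1,-3.98,-1.72,-1.63,0.0,-0.0,-0.7],[1,-3.96,-1.77,-1.64,0.0,-0.0,-0.7],[1,-3.94,-1.82,-1.63,0.0,-0.0,-0.6],[1,-3.91,-1.85,-1.64,0.0,-0.0,-0.7]]
[[1,-3.04,-3.66,0.0,0.0,-0.0,0.0],[1,-3.05,-3.66,0.0,0.0,-0.0,0.0],[1,-3.04,-3.66,0.0,0.0,-0.0,0.0],[1,-3.05,-3.66,0.0,0.0,-0.0,0.0],[1,-3.04,-3.66,0.0,0.0,-0.0,0.0]]
[[1,-3.05,-3.66,0.0,0.0,-0.0,0.0],[1,-3.04,-3.66,0.0,0.0,-0.0,0.0],[1,-3.05,-3.66,0.0,0.0,-0.0,0.0],[1,-0.45,-4.27,-0.0,0.0,-0.0,0.0],[1,-0.45,-4.27,-0.0,0.0,-0.0,0.0]]
[[1,-0.45,-4.27,-0.0,0.0,-0.0,0.0],[1,-0.45,-4.27,-0.0,0.0,-0.0,0.0],[1,-0.45,-4.27,-0.0,0.0,-0.0,0.0],[1,-0.45,-4.27,-0.0,0.0,-0.0,0.0],[1,-0.45,-4.28,-0.0,0.0,-0.0,0.0]]
[[1,1.0,-1.81,4.5,0.0,-0.0,0.0],[1,1.0,-1.81,4.5,0.0,-0.0,0.0],[1,1.0,-1.8,4.5,0.0,-0.0,0.0],[1,1.01,-1.81,4.5,0.0,-0.0,0.0],[1,1.0,-1.8,4.5,0.0,-0.0,0.0]]
[[1,1.01,-1.81,4.5,0.0,-0.0,0.0]]
```

```bash
python3 -m crank '[[1,-4,-1.7,-1.6,0,0,-0.7],[1,-4,-1.7,-1.6,0,0,-0.7],[1,-4,-1.8,-1.6,0,0,-0.7],[1,-3.9,-1.8,-1.6,0,0,-0.6],[1,-3.9,-1.9,-1.6,0,0,-0.7]]' 
python3 -m crank '[[1,-3,-3.7,0,0,0,0],[1,-3,-3.7,0,0,0,0],[1,-3,-3.7,0,0,0,0],[1,-3,-3.7,0,0,0,0],[1,-3,-3.7,0,0,0,0]]'
python3 -m crank '[[1,-3,-3.7,0,0,0,0],[1,-3,-3.7,0,0,0,0],[1,-3,-3.7,0,0,0,0],[1,-0.5,-4.2,0,0,0,0],[1,-0.5,-4.2,0,0,0,0]]'
python3 -m crank '[[1,-0.5,-4.2,0,0,0,0],[1,-0.5,-4.2,0,0,0,0],[1,-0.5,-4.2,0,0,0,0],[1,-0.5,-4.2,0,0,0,0]]'
python3 - <<'E'
from h import *
p,r,s=cur(); T=tool(0)
print(p,s["opening"],s["contact_force"])
rows([(dk(-136,-2.9,60),T)],1)
E
```

```text
time: 1.7
eef_pos: [0.331, 0.5282, 0.3291]
tcp_rot: [0.085, 0.996, 0.0, 0.0]
contact_force: [0.3, 0.8, -1.0]
opening: 0.145
time: 2.2
eef_pos: [0.4467, 0.3197, 0.3286]
tcp_rot: [0.085, 0.996, 0.0, 0.0]
contact_force: [-0.4, 0.5, 0.1]
opening: 0.003
time: 2.7
eef_pos: [0.5116, 0.1103, 0.3283]
tcp_rot: [0.086, 0.996, -0.0, -0.0]
contact_force: [1.1, -0.2, 0.4]
opening: -0.004
time: 3.1
eef_pos: [0.5021, -0.0583, 0.3287]
tcp_rot: [0.086, 0.996, -0.0, 0.0]
contact_force: [-0.1, -0.4, 0.5]
opening: 0.003
[ 0.5020538  -0.05833707  0.32865471] 0.0029432126376659064 [-0.13899563 -0.41635293  0.5082648 ]
[[1,0.82,-2.14,3.84,-0.0,0.0,0.0],[1,0.82,-2.14,3.84,-0.0,0.0,0.0],[1,0.82,-2.14,3.84,-0.0,0.0,0.0],[1,0.82,-2.14,3.84,-0.0,0.0,0.0],[1,0.82,-2.14,3.83,-0.0,0.0,0.0]]
[[1,0.81,-2.14,3.84,-0.0,0.0,0.0],[1,0.82,-2.13,3.83,-0.0,0.0,0.0]]
```

```bash
python3 -m crank '[[1,0.8,-2.1,3.8,0,0,0],[1,0.8,-2.1,3.8,0,0,0],[1,0.8,-2.1,3.8,0,0,0],[1,0.8,-2.1,3.8,0,0,0],[1,0.8,-2.1,3.8,0,0,0]]' 
python3 -m crank '[[1,0.8,-2.1,3.8,0,0,0],[1,0.9,-2.3,3.8,0,0,0],[1,0,0,0,0,0,0]]' 
python3 - <<'E'
from h import *
from plant import read_camera
import cv2
p,r,s=cur()
print(inv(p),s["contact_force"])
for n,(a,b,c,d) in (("top",(180,280,255,355)),("side",(150,250,235,345))):
    im=read_camera(n)["color"][:,:,::-1]; cv2.imwrite(f"pics/{n}1.png",cv2.resize(im[a:b,c:d],None,fx=6,fy=6,interpolation=cv2.INTER_CUBIC))
E
```

```text
time: 3.6
eef_pos: [0.4446, -0.1541, 0.1374]
tcp_rot: [0.086, 0.996, -0.0, 0.001]
contact_force: [0.0, -0.3, 0.2]
opening: -0.001
time: 3.9
eef_pos: [0.4165, -0.1929, 0.0574]
tcp_rot: [0.087, 0.996, 0.003, -0.005]
contact_force: [-0.3, -0.3, -0.3]
opening: -0.004
[-140.29333925   -0.2663427    57.43653006] [-0.3458713  -0.30880229 -0.25358516]
```

View pics/top1.png

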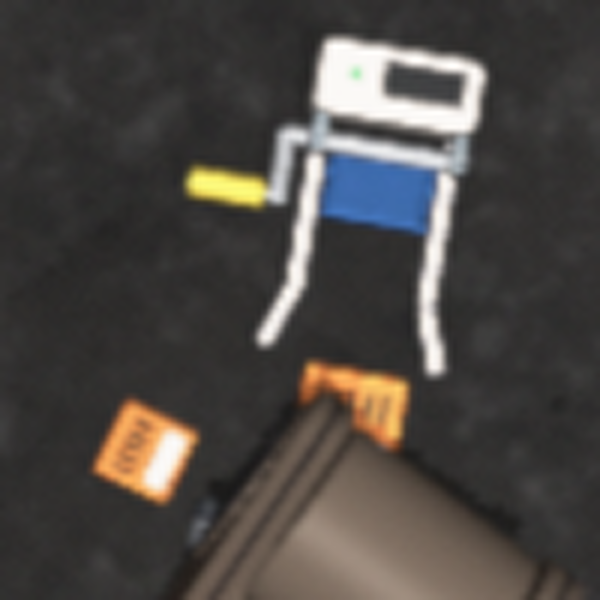

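View pics/side1.png

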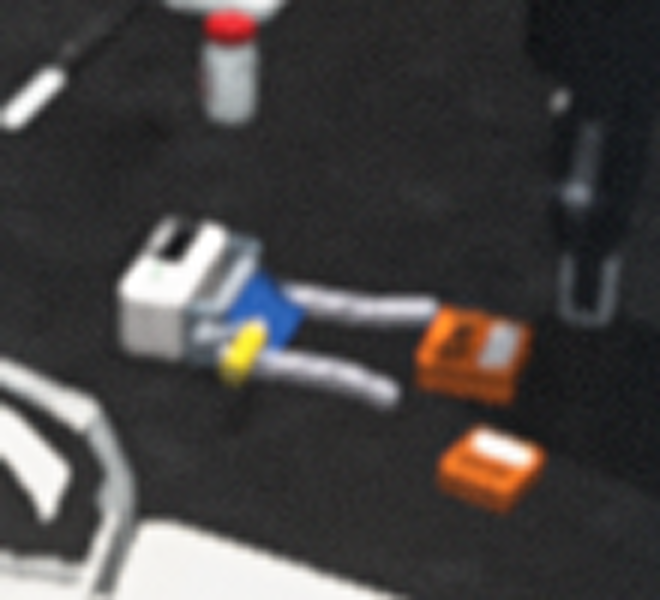

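```bash
python3 -m crank '[[1,0,-0.2,1.7,0,0,0],[1,0,0,1.6,0,0,0],[1,0,0,0,0,0,0]]' 
python3 - <<'E'
from h import *
p,r,s=cur()
print(inv(p),(r.inv()*tool(0)).as_rotvec(True),s["contact_force"])
E
```

```text
time: 4.3
eef_pos: [0.4213, -0.1952, 0.0299]
tcp_rot: [0.085, 0.996, -0.0, 0.0]
contact_force: [-1.1, -0.2, -0.6]
opening: -0.006
[-135.19495942   -1.79880796   29.94622685] [-0.00197546  0.0242364   0.09858001] [-1.14240301 -0.20836384 -0.57044146]
```

```bash
python3 -m crank '[[1,0,-0.1,0.6,0,0,0],[1,0,0,0,0,0,0]]' 
python3 - <<'E'
from h import *
p,r,s=cur()
print(inv(p),s["contact_force"])
E
```

```text
time: 4.5
eef_pos: [0.4213, -0.197, 0.0244]
tcp_rot: [0.085, 0.996, -0.001, 0.001]
contact_force: [0.8, -0.2, -0.1]
opening: -0.006
[-134.83923973   -3.51104697   24.38252911] [ 0.79314982 -0.18516118 -0.12040395]
```

```bash
python3 -m crank '[[1,-1.5,0,0,0,0,0],[1,-1,0,0,0,0,0],[1,-1,0.05,0,0,0,0]]' ; python3 -m crank '[[1,-1,0.05,0,0,0,0],[1,-1,0.05,0,0,0,0],[1,-0.9,0.05,0,0,0,0],[1,0,0,0,0,0,0]]' 
python3 - <<'E'
from h import *
from plant import read_camera
import cv2
p,r,s=cur()
print(inv(p),s["contact_force"])
for n,(a,b,c,d) in (("top",(180,280,255,355)),("side",(150,250,235,345))):
    im=read_camera(n)["color"][:,:,::-1]; cv2.imwrite(f"pics/{n}2.png",cv2.resize(im[a:b,c:d],None,fx=6,fy=6,interpolation=cv2.INTER_CUBIC))
E
```

```text
time: 4.8
eef_pos: [0.4559, -0.2026, 0.0241]
tcp_rot: [0.085, 0.996, -0.0, 0.0]
contact_force: [-1.5, 0.0, 1.4]
opening: 0.004
time: 5.2
eef_pos: [0.4853, -0.2061, 0.0236]
tcp_rot: [0.085, 0.996, -0.0, 0.001]
contact_force: [0.9, 0.7, 0.4]
opening: 0.002
[-70.27444506  -1.58996393  23.61698734] [0.90255878 0.7498244  0.39463351]
```

View pics/side2.png

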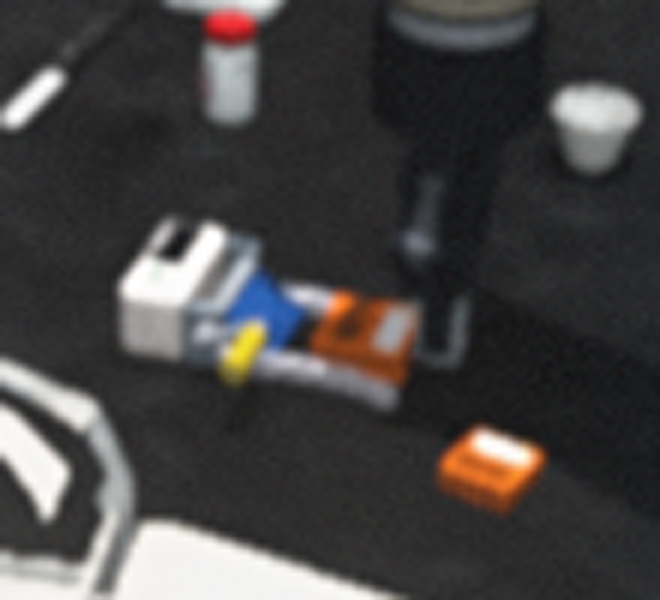

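View pics/top2.png

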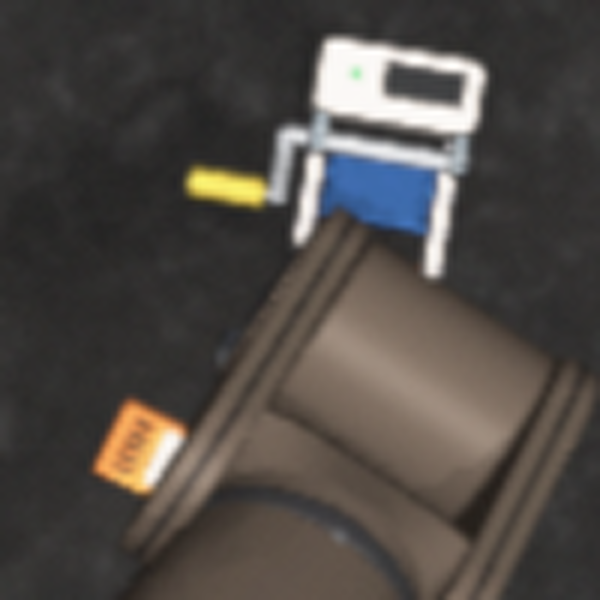

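```bash
cat >> h.py <<'E'
TILT=15.; D=88.; EXT=17.; LEAD=12.7
def conf(cL,cR,yL,zR):
    Dh=D*np.cos(np.radians(TILT)); psi=np.arcsin((cL-cR)/Dh)
    L=np.array([cL-LEAD,yL,zR+D*np.sin(np.radians(TILT))]); Q=np.array([cR-LEAD,yL-Dh*np.cos(psi),zR])
    T=tool(-np.degrees(psi),TILT); m=(L+Q)/2
    p=dk(*m)-T.apply([0,0,EXT/1000])
    return (p,T),Q,np.degrees(psi)
E
python3 - <<'E'
from h import *
CS=lambda l:[(a/6+235-.5+.08,b/6+150-.5+.08) for a,b in l]
from scipy.optimize import least_squares
L=[[22,-22,16],[-22,-22,16],[-22,22,16],[22,22,16]]; U=np.array(CS([(335,292),(418,305),(402,362),(312,345)]))
f=lambda q:(proj("side",pose2([*dk(q[0],q[1],0)[:2],DK[2]+q[2]],L))-U).ravel()
r=least_squares(f,[-37,-2,0],x_scale=[1,1,.01]); print(r.x,r.fun.round(1))
print("decoy",inv(ray("top",(95/6.6+264.5,497/6.6+179.5),.01)))
c,Q,psi=conf(-18,-86,58,12); print(c[0],inv(c[0]),Q,psi,c[1].apply([0,1,0]))
p,Rr,s=cur(); print(s["qpos"])
st=rows([(dk(-90,-1.6,24),tool(0)),(dk(-95,0,110),tool(0))],1,(p,Rr))
up=c[0]+[0,0,.06]
st=rows([(up,c[1])],-0.73,st)
rows([(c[0],c[1])],-.73,st)
E
```

```text
[-34.27703078  -0.20950639   0.04537631] [-0.6  0.6  0.7  0.6  0.2 -0.8 -0.3 -0.3]
decoy [-114.46430978   82.12607449   10.        ]
[ 0.49269716 -0.1755058   0.03980878] [-68.21987803  29.85873719  39.80877703] [-98.7          6.99754552  12.        ] 53.128778785480876 [0.86052106 0.43876668 0.25881905]
[-5.94909079e-01  2.69360934e-01  2.06774245e+00  9.96302394e-05
  8.04451397e-01 -1.99458339e+00]
[[1,1.83,-0.03,-0.08,0.0,0.0,0.0],[1,0.25,0.08,-4.3,0.0,0.0,0.0],[1,0.25,0.09,-4.3,0.0,0.0,0.0]]
[[-0.73,-0.38,0.43,0.15,-2.0,-1.0,7.6],[-0.73,-0.32,0.47,0.17,-2.0,-1.0,7.5],[-0.73,-0.25,0.5,0.19,-2.0,-1.0,7.6],[-0.73,-0.19,0.52,0.21,-2.0,-1.0,7.5],[-0.73,-0.11,0.53,0.23,-2.0,-1.0,7.6]]
[[-0.73,-0.04,0.53,0.25,-1.9,-1.0,7.5],[-0.73,0.04,0.52,0.26,-2.0,-1.0,7.6]]
[[-0.73,0.0,-0.77,2.9,0.0,0.0,-0.0],[-0.73,0.0,-0.78,2.9,0.0,0.0,-0.0]]
```

```bash
python3 -m crank '[[1,2,0,0,0,0,0],[1,0.2,0.1,-4.3,0,0,0],[1,0.2,0.1,-4.3,0,0,0]]' 
python3 -m crank '[[-0.73,-0.4,0.4,0.1,-2,-1,7.6],[-0.73,-0.3,0.5,0.2,-2,-1,7.6],[-0.73,-0.2,0.5,0.2,-2,-1,7.6],[-0.73,-0.2,0.5,0.2,-2,-1,7.5],[-0.73,-0.1,0.5,0.2,-2,-1,7.5]]'
python3 -m crank '[[-0.73,0,0.5,0.2,-1.9,-1,7.5],[-0.73,0,0.5,0.2,-1.9,-1,7.5],[-0.73,0,0,0,0,0,0],[-0.73,0,0,0,0,0,0]]' 
python3 - <<'E'
from h import *
from plant import read_camera
import cv2
p,r,s=cur()
c,Q,psi=conf(-18,-86,58,12)
print(inv(p),s["opening"],(r.inv()*c[1]).as_rotvec(True),s["qpos"])
rows([c],-.73)
for n,(a,b,c,d) in (("top",(180,280,255,355)),("side",(150,250,235,345))):
    im=read_camera(n)["color"][:,:,::-1]; cv2.imwrite(f"pics/{n}3.png",cv2.resize(im[a:b,c:d],None,fx=6,fy=6,interpolation=cv2.INTER_CUBIC))
E
```

```text
time: 5.6
eef_pos: [0.4583, -0.1984, 0.1083]
tcp_rot: [0.086, 0.996, 0.001, -0.002]
contact_force: [1.5, -0.9, 0.1]
opening: 0.003
time: 6.1
eef_pos: [0.482, -0.1819, 0.1022]
tcp_rot: [0.405, 0.909, 0.082, 0.05]
contact_force: [-0.3, -0.4, 1.1]
opening: 0.845
time: 6.5
eef_pos: [0.4901, -0.1755, 0.1004]
tcp_rot: [0.517, 0.846, 0.11, 0.068]
contact_force: [-0.3, -0.2, 0.6]
opening: 0.867
[-70.7397311   29.45701141 100.43039136] 0.8671193856485758 [-0.14402443  0.01518189  0.19380718] [-0.64486208  0.05313063  2.15608238  0.31401831  0.84119597 -1.31935253]
[[-0.73,-0.06,-0.67,2.96,-0.1,0.0,0.1],[-0.73,-0.05,-0.67,2.96,-0.0,0.0,0.1]]
```

View pics/side3.png

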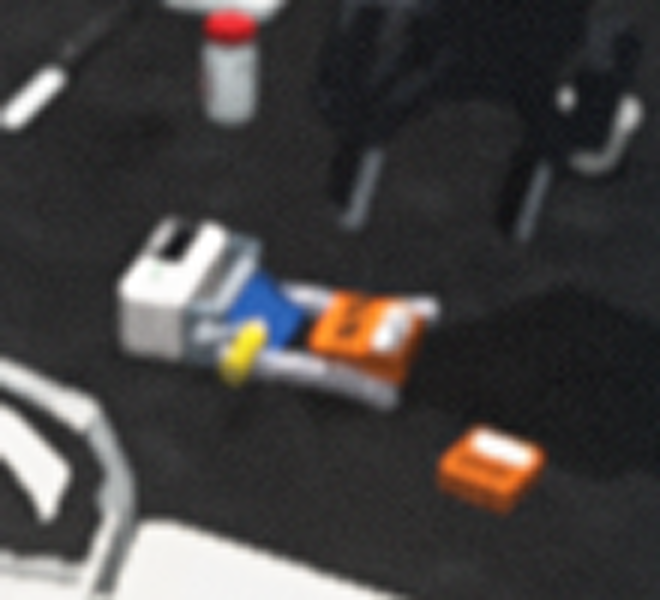

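View pics/top3.png

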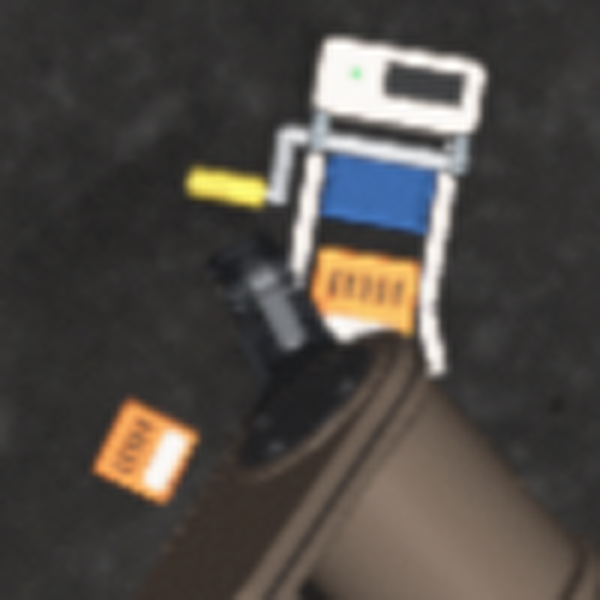

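```bash
python3 - <<'E'
from h import *
p,r,s=cur()
for e in (17,12,7):
  for sy in (1,-1):
    P=p+r.apply([0,sy*D/2000,e/1000]); u=proj("side",P)[0]; print(e,sy,inv(P).round(1),((u-[235,150]+.42)*6).round(0))
E
```

```text
17 1 [-32.8  57.5  95.6] [336. 236.]
17 -1 [-100.7    6.3   73. ] [511. 250.]
12 1 [-33.9  56.7 100.4] [339. 226.]
12 -1 [-101.8    5.5   77.8] [515. 240.]
7 1 [-34.9  56.  105.3] [342. 216.]
7 -1 [-102.8    4.8   82.7] [518. 230.]
```

```bash
sed -i 's/EXT=17\./EXT=10./' h.py; python3 - <<'E'
from h import *
c,Q,psi=conf(-18,-86,58,10)
c2,Q,psi=conf(-18,-86,58,2)
st=rows([c],-.73); rows([c2],-.73,st,vmax=.2); print(c2[0])
E
```

```text
[[-0.73,-0.03,-0.71,3.42,-0.1,0.0,0.1],[-0.73,-0.04,-0.72,3.41,-0.0,0.1,0.1]]
[[-0.73,-0.0,-0.04,0.15,-0.0,-0.0,-0.0],[-0.73,-0.0,-0.04,0.16,-0.0,-0.0,-0.0],[-0.73,-0.0,-0.04,0.15,-0.0,-0.0,-0.0],[-0.73,-0.0,-0.04,0.16,-0.0,-0.0,-0.0],[-0.73,-0.0,-0.04,0.15,-0.0,-0.0,-0.0]]
[ 0.49431119 -0.17468283  0.0230473 ]
```

```bash
python3 -m crank '[[-0.73,0,-0.7,3.4,0,0,0],[-0.73,0,-0.7,3.2,0,0,0],[-0.73,0,0,0,0,0,0],[-0.73,0,0,0,0,0,0]]'
python3 -m crank '[[-0.73,0,-0.05,0.2,0,0,0],[-0.73,0,0,0,0,0,0]]'
python3 -m crank '[[-0.73,0,-0.05,0.2,0,0,0],[-0.73,0,0,0,0,0,0]]'
python3 -m crank '[[-0.73,0,-0.05,0.2,0,0,0],[-0.73,0,0,0,0,0,0]]'
python3 - <<'E'
from h import *
p,r,s=cur()
for sy in (1,-1):
    P=p+r.apply([0,sy*D/2000,EXT/1000]);print(sy,inv(P).round(1),s["contact_force"])
E
```

```text
time: 7.0
eef_pos: [0.4935, -0.1739, 0.0331]
tcp_rot: [0.517, 0.846, 0.11, 0.067]
contact_force: [-0.0, -0.7, 0.1]
opening: 0.863
time: 7.2
eef_pos: [0.4948, -0.1748, 0.0329]
tcp_rot: [0.517, 0.846, 0.11, 0.07]
contact_force: [0.0, -0.0, 0.1]
opening: 0.869
time: 7.4
eef_pos: [0.494, -0.1742, 0.0297]
tcp_rot: [0.518, 0.846, 0.11, 0.069]
contact_force: [-0.1, -0.2, -0.1]
opening: 0.863
time: 7.6
eef_pos: [0.4936, -0.1739, 0.0269]
tcp_rot: [0.518, 0.846, 0.11, 0.068]
contact_force: [0.1, 1.0, 0.3]
opening: 0.863
1 [-31.6  58.7  28.5] [0.05403041 0.99099079 0.33959137]
-1 [-99.6   7.6   5.9] [0.05403041 0.99099079 0.33959137]
```

```bash

python3 -m crank '[[-0.73,0,-0.05,0.2,0,0,0],[-0.73,0,0,0,0,0,0]]'
python3 -m crank '[[-0.73,0,-0.05,0.2,0,0,0],[-0.73,0,0,0,0,0,0]]'
python3 - <<'E'
from h import *
from plant import read_camera
import cv2
n,(a,b,c,d)="side",(150,250,235,345)
im=read_camera(n)["color"][:,:,::-1]; cv2.imwrite(f"pics/{n}4.png",cv2.resize(im[a:b,c:d],None,fx=6,fy=6,interpolation=cv2.INTER_CUBIC))
E
```

```text
time: 7.8
eef_pos: [0.4936, -0.1738, 0.0246]
tcp_rot: [0.518, 0.846, 0.11, 0.068]
contact_force: [-0.1, 0.1, 0.4]
opening: 0.861
time: 8.0
eef_pos: [0.4936, -0.1738, 0.0225]
tcp_rot: [0.518, 0.846, 0.11, 0.068]
contact_force: [-0.7, 0.3, -0.1]
opening: 0.863
```

View pics/side4.png

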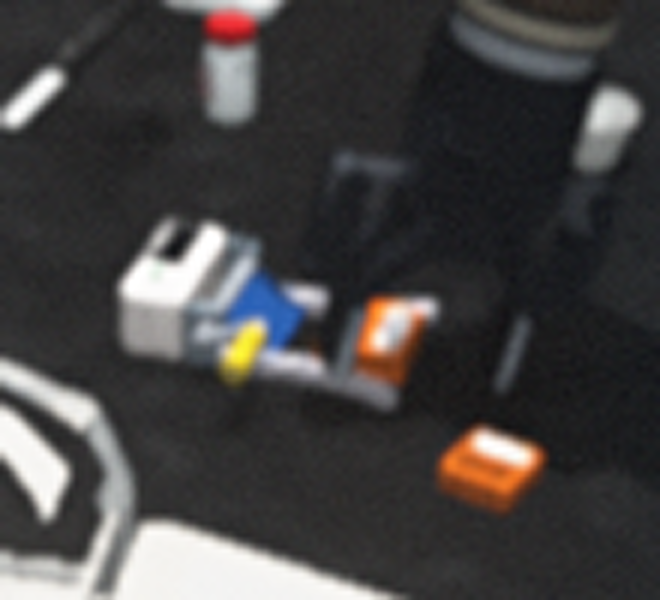

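```bash
sed -i 's/EXT=10\./EXT=7./' h.py; cat > st.py <<'E'
from h import *
p,r,s=cur()
for sy in (1,-1):
    P=p+r.apply([0,sy*D/2000,EXT/1000]);q=inv(P);print("LR"[sy<0],q.round(1),"contact x",round(q[0]+LEAD,1))
y=r.apply([0,1,0]);print("psi",90-np.degrees(np.arctan2(y[1],y[0]))+np.degrees(DK[2]),"F",R.from_euler('z',-DK[2]).apply(s["contact_force"]).round(2),s["time"])
E
python3 st.py; python3 - <<'E'
from h import *
c,Q,psi=conf(12,-54.5,57,4.5); print(Q,psi)
rows([c],-.73,vmax=.5)
E
```

```text
L [-32.1  58.3  27.2] contact x -19.4
R [-100.1    7.2    4.6] contact x -87.4
psi 53.084742971710085 F [ 0.39 -0.55  0.53] 8.05
[-67.2         4.0566306   4.5      ] 51.475269272393554
[[-0.73,-0.3,0.34,0.09,-0.0,0.1,-0.2],[-0.73,-0.3,0.34,0.09,-0.0,0.1,-0.2],[-0.73,-0.31,0.33,0.09,-0.0,0.0,-0.2],[-0.73,-0.31,0.33,0.09,-0.0,0.1,-0.2],[-0.73,-0.31,0.33,0.09,-0.0,0.0,-0.3]]
[[-0.73,-0.31,0.33,0.08,-0.1,0.1,-0.2],[-0.73,-0.3,0.33,0.09,-0.0,0.0,-0.3]]
```

```bash
python3 -m crank '[[-0.73,-0.3,0.34,0.09,0,0,-0.2],[-0.73,-0.3,0.34,0.09,0,0,-0.2],[-0.73,-0.3,0.34,0.09,0,0,-0.2],[-0.73,-0.3,0.34,0.09,0,0,-0.2]]'; python3 st.py
python3 -m crank '[[-0.73,-0.3,0.34,0.09,0,0,-0.2],[-0.73,0,0,0,0,0,0]]'; python3 st.py
python3 -m crank '[[-0.73,-0.3,0.34,0.09,0,0,-0.2],[-0.73,0,0,0,0,0,0]]'; python3 st.py
python3 - <<'E'
from h import *
from plant import read_camera
import cv2
for n,(a,b,c,d) in (("top",(180,280,255,355)),("side",(150,250,235,345))):
    im=read_camera(n)["color"][:,:,::-1]; cv2.imwrite(f"pics/{n}5.png",cv2.resize(im[a:b,c:d],None,fx=6,fy=6,interpolation=cv2.INTER_CUBIC))
E
```

```text
time: 8.45
eef_pos: [0.5124, -0.1784, 0.0231]
tcp_rot: [0.512, 0.849, 0.11, 0.069]
contact_force: [-0.3, -0.8, -0.3]
opening: 0.867
L [-13.2  57.5  27.6] contact x -0.5
R [-80.4   5.4   5. ] contact x -67.7
psi 52.22613795967844 F [-0.14 -0.85 -0.34] 8.45
time: 8.65
eef_pos: [0.5169, -0.1794, 0.0231]
tcp_rot: [0.51, 0.85, 0.11, 0.069]
contact_force: [0.1, 0.7, 0.0]
opening: 0.862
L [-8.7 57.4 27.6] contact x 4.0
R [-75.7   5.1   5. ] contact x -63.0
psi 52.012964914879475 F [-0.05  0.72  0.04] 8.65
time: 8.85
eef_pos: [0.5189, -0.1793, 0.0219]
tcp_rot: [0.508, 0.852, 0.109, 0.066]
contact_force: [-8.3, -1.7, 2.6]
opening: 0.863
L [-7.  58.  26.3] contact x 5.7
R [-73.8   5.3   4. ] contact x -61.1
psi 51.70480295924018 F [-7.94 -3.06  2.63] 8.85
```

View pics/side5.png

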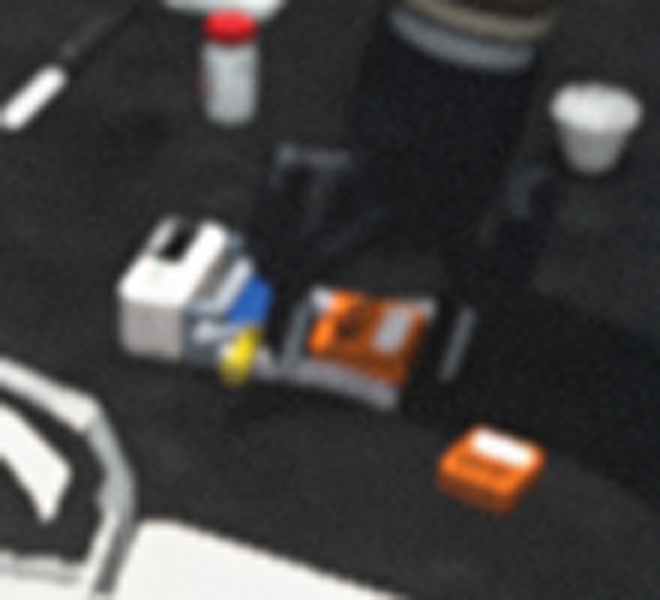

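View pics/top5.png

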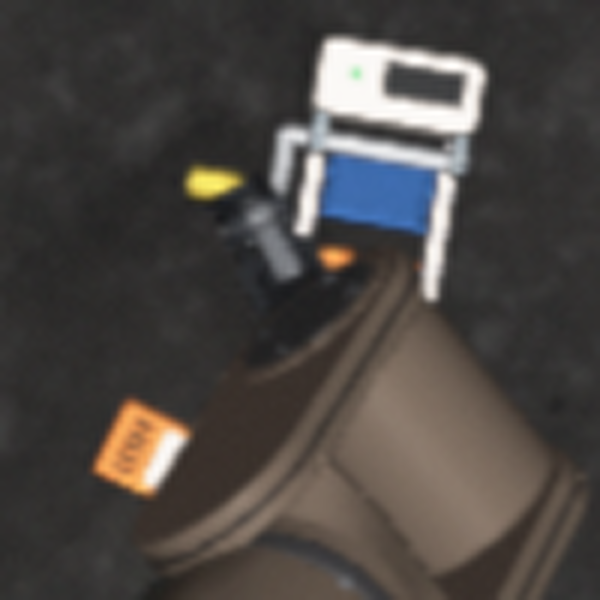

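```bash
sed -i 's/D=88\./D=90./' h.py; python3 - <<'E'
from h import *
c,Q,psi=conf(-8,-75,65,4.5); print(Q,psi)
a,_,_=conf(-8,-75,58,4.5)
st=rows([a,c],-.78,vmax=1)
c,Q,psi=conf(14,-53,65,4.5); print(Q,psi)
rows([c],-.78,st,vmax=.5)
E
```

```text
[-87.7          9.60683359   4.5       ] 50.417293550390525
[[-0.78,0.37,-0.54,-0.2,-0.2,0.2,-0.6],[-0.78,0.37,-0.54,-0.21,-0.1,0.3,-0.7],[-0.78,0.54,0.43,0.12,-0.0,-0.0,0.0]]
[-65.7          9.60683359   4.5       ] 50.417293550390525
[[-0.78,-0.28,0.33,0.09,-0.0,-0.0,0.0],[-0.78,-0.28,0.33,0.09,-0.0,-0.0,0.0],[-0.78,-0.28,0.33,0.09,-0.0,-0.0,0.0],[-0.78,-0.28,0.32,0.08,-0.0,-0.0,0.0],[-0.78,-0.28,0.33,0.09,-0.0,-0.0,0.0]]
```

```bash
python3 -m crank '[[-0.78,0.5,-0.7,-0.2,-0.1,0.2,-0.6],[-0.78,0.4,-0.6,-0.2,-0.1,0.2,-0.7],[-0.78,0.54,0.43,0.12,0,0,0],[-0.78,0,0,0,0,0,0]]'; python3 st.py
python3 -m crank '[[-0.78,-0.28,0.33,0.09,0,0,0],[-0.78,-0.28,0.33,0.09,0,0,0],[-0.78,0,0,0,0,0,0]]'; python3 st.py
python3 - <<'E'
from h import *
from plant import read_camera
import cv2
for n,(a,b,c,d) in (("top",(180,280,255,355)),("side",(150,250,235,345))):
    im=read_camera(n)["color"][:,:,::-1]; cv2.imwrite(f"pics/{n}6.png",cv2.resize(im[a:b,c:d],None,fx=6,fy=6,interpolation=cv2.INTER_CUBIC))
E
```

```text
time: 9.35
eef_pos: [0.5057, -0.1712, 0.0235]
tcp_rot: [0.499, 0.857, 0.112, 0.068]
contact_force: [0.0, -1.0, -0.1]
opening: 0.89
L [-21.2  65.1  28.4] contact x -8.5
R [-88.2   9.8   5. ] contact x -75.5
psi 50.48818780978539 F [ 0.18 -0.93 -0.07] 9.35
time: 9.65
eef_pos: [0.5157, -0.1738, 0.0238]
tcp_rot: [0.498, 0.857, 0.112, 0.069]
contact_force: [-0.6, 0.1, 0.3]
opening: 0.893
L [-10.9  64.3  28.8] contact x 1.8
R [-77.9   8.9   5.3] contact x -65.2
psi 50.45346834927369 F [-0.63 -0.03  0.3 ] 9.65
```

View pics/top6.png

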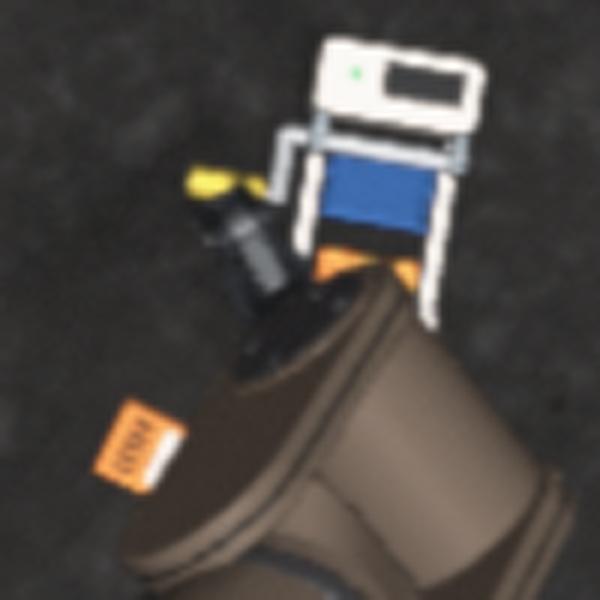

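View pics/side6.png

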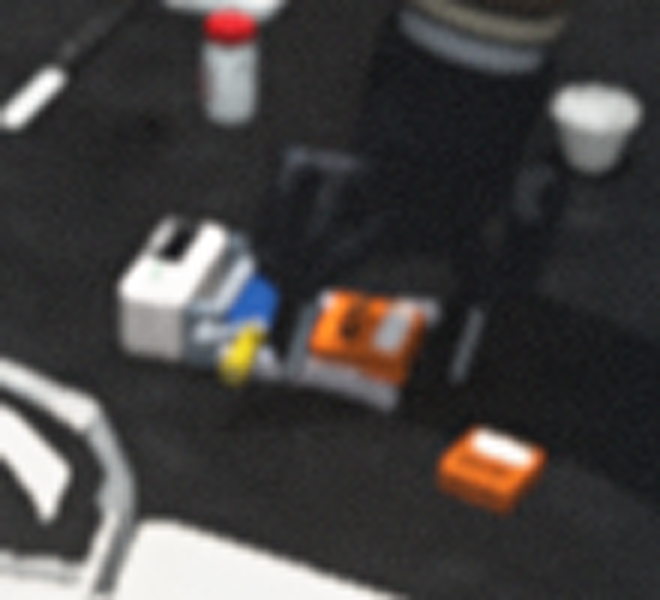

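Now the fingertip's corner faces the roller's mid-length (top image ~ (240,185)), cassette untouched. Push on.

```bash
for i in 1; do python3 -m crank '[[-0.78,-0.2,0.23,0.06,0,0,0],[-0.78,0,0,0,0,0,0]]'; done; python3 st.py
python3 -m crank '[[-0.78,-0.2,0.23,0.06,0,0,0],[-0.78,0,0,0,0,0,0]]'; python3 st.py
python3 -m crank '[[-0.78,-0.2,0.23,0.06,0,0,0],[-0.78,0,0,0,0,0,0]]'; python3 st.py
python3 - <<'E'
from h import *
from plant import read_camera
import cv2
for n,(a,b,c,d) in (("top",(180,280,255,355)),("side",(150,250,235,345))):
    im=read_camera(n)["color"][:,:,::-1]; cv2.imwrite(f"pics/{n}7.png",cv2.resize(im[a:b,c:d],None,fx=6,fy=6,interpolation=cv2.INTER_CUBIC))
E
```

```text
time: 9.95
eef_pos: [0.5179, -0.1741, 0.0235]
tcp_rot: [0.499, 0.857, 0.112, 0.069]
contact_force: [-0.3, 0.2, 0.3]
opening: 0.891
L [-8.6 64.3 28.4] contact x 4.1
R [-75.7   9.1   5. ] contact x -63.0
psi 50.488544742980025 F [-0.36  0.17  0.34] 9.95
time: 10.15
eef_pos: [0.5196, -0.174, 0.0227]
tcp_rot: [0.498, 0.857, 0.112, 0.067]
contact_force: [-4.9, -0.4, 0.9]
opening: 0.888
L [-7.1 64.8 27.6] contact x 5.6
R [-74.1   9.4   4.3] contact x -61.4
psi 50.438686503163424 F [-4.75 -1.2   0.88] 10.15
time: 10.35
eef_pos: [0.5205, -0.1738, 0.0217]
tcp_rot: [0.497, 0.858, 0.112, 0.064]
contact_force: [-11.6, -0.9, 3.0]
opening: 0.89
L [-6.2 65.2 26.4] contact x 6.5
R [-73.2   9.7   3.4] contact x -60.5
psi 50.36059413063806 F [-11.24  -2.88   2.97] 10.35
```

View pics/top7.png

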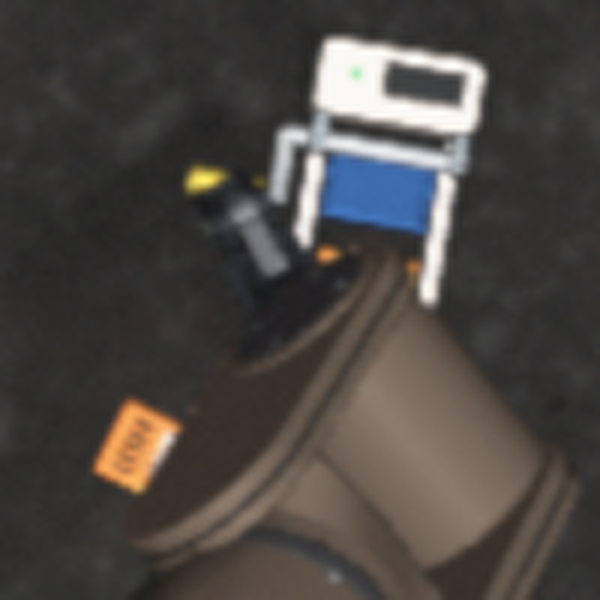

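View pics/side7.png

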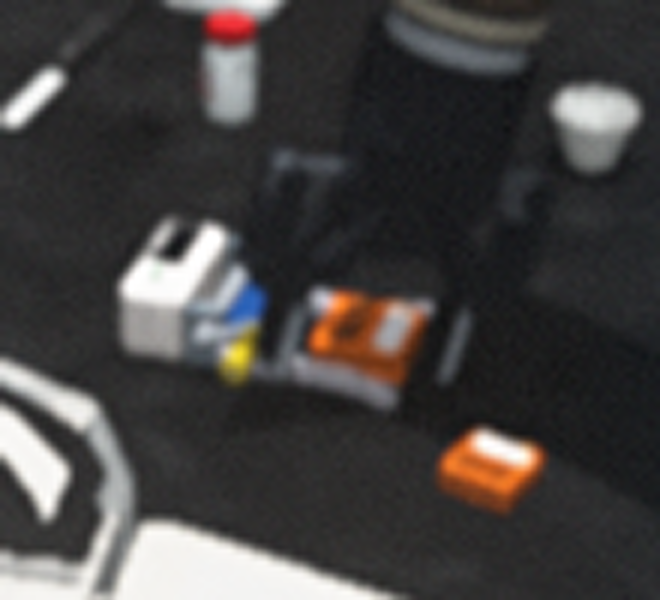

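```bash
sed -i 's/TILT=15\./TILT=8./' h.py; python3 - <<'E'
from h import *
c,Q,psi=conf(-8,-75,65,6); print(Q,psi)
p,r,s=cur()
b=(p-dk(14,0,0)+dk(0,0,0),r)
st=rows([b],-.78,vmax=1); rows([c],-.78,st,vmax=1)
E
```

```text
[-87.7          6.22832427   6.        ] 48.74311109474948
[[-0.78,0.45,-0.52,-0.14,0.0,0.0,0.0],[-0.78,0.44,-0.52,-0.13,0.0,0.0,0.0]]
[[-0.78,-0.11,-0.13,0.22,6.8,0.3,-1.6]]
```

```bash
python3 -m crank '[[-0.78,0.6,-0.7,-0.16,0,0,0],[-0.78,0.5,-0.6,-0.14,0,0,0],[-0.78,-0.1,-0.1,0.2,6.5,0.3,-1.6],[-0.78,0,0,0,0,0,0],[-0.78,0,0,0,0,0,0]]'; python3 st.py;  python3 - <<'E'
from h import *
p,r,s=cur();c,Q,psi=conf(-8,-75,65,6);rows([c],-.78)
st=rows([conf(0,-67,65,5)[0]],-.78); rows([conf(13,-54,65,5)[0]],-.78,st,vmax=.3)
E
```

```text
time: 10.95
eef_pos: [0.5076, -0.173, 0.0212]
tcp_rot: [0.489, 0.869, 0.065, 0.04]
contact_force: [-0.2, 0.5, -0.6]
opening: 0.891
L [-19.7  64.8  21.2] contact x -7.0
R [-86.7   6.3   7.5] contact x -74.0
psi 48.86736239076049 F [-0.3   0.48 -0.59] 10.95
[[-0.78,0.07,-0.1,0.19,0.8,0.4,-0.1]]
[[-0.78,-0.46,0.49,0.38,0.8,0.4,-0.1]]
[[-0.78,-0.17,0.19,0.03,-0.0,0.0,-0.0],[-0.78,-0.17,0.19,0.03,-0.0,0.0,-0.0],[-0.78,-0.17,0.19,0.03,-0.0,0.0,-0.0],[-0.78,-0.17,0.2,0.03,-0.0,0.0,-0.0],[-0.78,-0.18,0.19,0.02,-0.0,0.0,-0.0]]
```

```bash
python3 -m crank '[[-0.78,-0.4,0.5,0.35,0.8,0.4,0],[-0.78,-0.2,0.2,0.03,0,0,0],[-0.78,0,0,0,0,0,0]]'; python3 st.py; python3 -m crank '[[-0.78,-0.17,0.19,0.03,0,0,0],[-0.78,0,0,0,0,0,0]]'; python3 st.py;python3 -m crank '[[-0.78,-0.17,0.19,0.03,0,0,0],[-0.78,0,0,0,0,0,0]]'; python3 st.py
```

```text
time: 11.25
eef_pos: [0.5167, -0.1746, 0.0179]
tcp_rot: [0.489, 0.869, 0.06, 0.033]
contact_force: [-0.8, 0.2, 0.4]
opening: 0.892
L [-10.4  64.8  17.1] contact x 2.3
R [-77.6   6.2   4.9] contact x -64.9
psi 48.905319756327216 F [-0.85  0.05  0.38] 11.25
time: 11.45
eef_pos: [0.5179, -0.1745, 0.0173]
tcp_rot: [0.489, 0.87, 0.059, 0.032]
contact_force: [-2.7, -0.4, 0.3]
opening: 0.891
L [-9.3 65.1 16.4] contact x 3.4
R [-76.5   6.4   4.3] contact x -63.8
psi 48.87049585669317 F [-2.62 -0.86  0.27] 11.45
time: 11.65
eef_pos: [0.52, -0.1749, 0.017]
tcp_rot: [0.489, 0.87, 0.059, 0.031]
contact_force: [-5.0, -0.1, 0.5]
opening: 0.89
L [-7.2 65.1 16.1] contact x 5.5
R [-74.3   6.5   4.1] contact x -61.6
psi 48.86476662861379 F [-4.92 -1.    0.52] 11.65
```

```bash
python3 -m crank '[[-0.78,-0.17,0.19,0.02,0,0,0],[-0.78,0,0,0,0,0,0]]'; python3 st.py;python3 -m crank '[[-0.78,-0.17,0.19,0.02,0,0,0],[-0.78,0,0,0,0,0,0]]'; python3 st.py
cat > pic.py <<'E'
import sys
from plant import read_camera
import cv2
k=sys.argv[1]
for n,(a,b,c,d) in (("top",(180,280,255,355)),("side",(150,250,235,345))):
    im=read_camera(n)["color"][:,:,::-1]; cv2.imwrite(f"pics/{n}{k}.png",cv2.resize(im[a:b,c:d],None,fx=6,fy=6,interpolation=cv2.INTER_CUBIC))
E
python3 pic.py 8
```

```text
time: 11.85
eef_pos: [0.5231, -0.1755, 0.0174]
tcp_rot: [0.489, 0.87, 0.059, 0.032]
contact_force: [-3.7, 0.6, 0.4]
opening: 0.889
L [-4.  65.  16.5] contact x 8.7
R [-71.2   6.4   4.4] contact x -58.5
psi 48.88691714772794 F [-3.76 -0.01  0.43] 11.85
time: 12.05
eef_pos: [0.526, -0.176, 0.0178]
tcp_rot: [0.489, 0.869, 0.059, 0.032]
contact_force: [-4.2, 0.0, -0.4]
opening: 0.891
L [-1.  65.  16.9] contact x 11.7
R [-68.2   6.4   4.7] contact x -55.5
psi 48.89675740777314 F [-4.12 -0.67 -0.39] 12.05
```

View pics/side8.png

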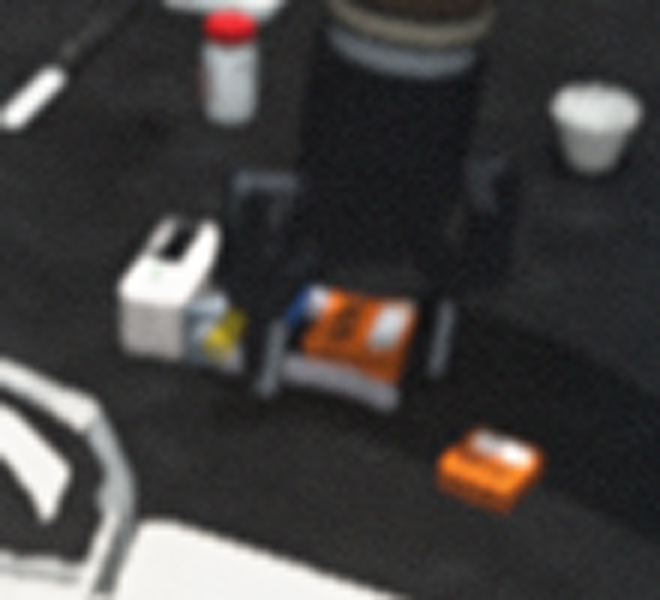

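View pics/top8.png

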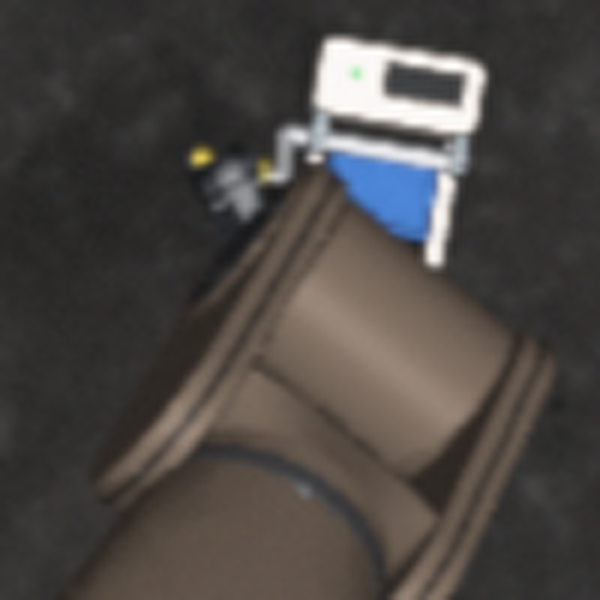

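```bash
python3 -m crank '[[-0.78,-0.17,0.19,0.02,0,0,0],[-0.78,0,0,0,0,0,0]]'; python3 st.py;python3 -m crank '[[-0.78,-0.17,0.19,0.03,0,0,0],[-0.78,0,0,0,0,0,0]]'; python3 st.py
python3 pic.py 9
```

```text
time: 12.35
eef_pos: [0.5289, -0.1766, 0.018]
tcp_rot: [0.489, 0.869, 0.059, 0.033]
contact_force: [-4.5, 0.9, -0.2]
opening: 0.885
L [ 2.  64.9 17.2] contact x 14.7
R [-65.2   6.3   5. ] contact x -52.5
psi 48.893028124236864 F [-4.55  0.15 -0.19] 12.35
time: 12.55
eef_pos: [0.5315, -0.1771, 0.0181]
tcp_rot: [0.489, 0.869, 0.059, 0.033]
contact_force: [-3.8, -0.1, -0.4]
opening: 0.888
L [ 4.6 64.9 17.2] contact x 17.3
R [-62.6   6.2   5. ] contact x -49.9
psi 48.89148161952693 F [-3.71 -0.79 -0.4 ] 12.55
```

View pics/side9.png

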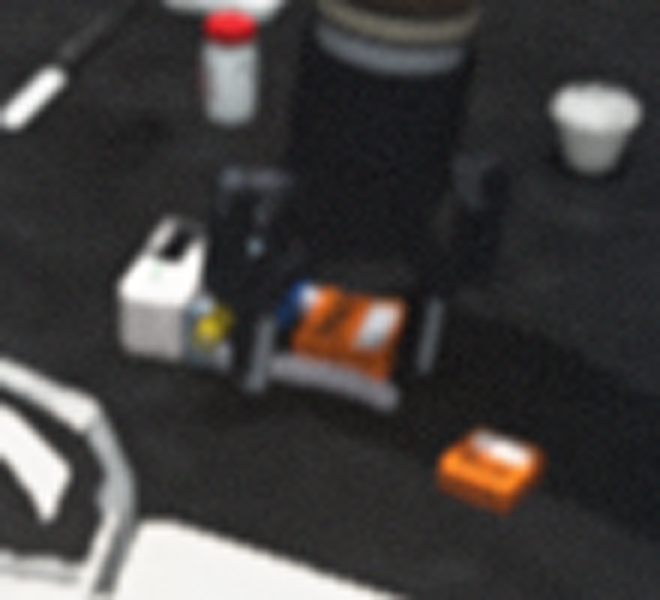

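View pics/top9.png

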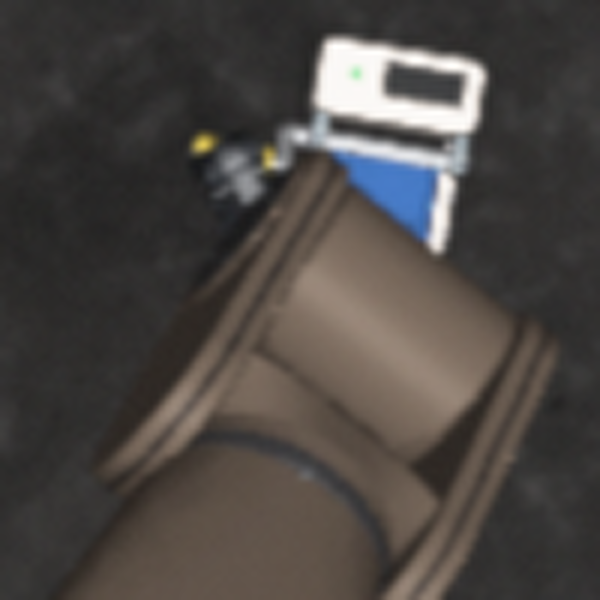

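```bash
python3 - <<'E'
from h import *
w=[conf(17,-43,66.5,5),conf(16.5,-36,68.5,5),conf(16,-30,70,5),conf(15.7,-25.5,71,5)]
for x in w: print(x[1],x[2])
rows([x[0] for x in w],-.78,vmax=.6,wmax=2.5)
E
```

```text
[-55.7          0.59772486   5.        ] 42.31594966943633
[-48.7         -3.51985746   5.        ] 36.09076266109048
[-42.7         -6.33550857   5.        ] 31.073289482677218
[-38.2        -8.0295506   5.       ] 27.53411161186852
[[-0.78,-0.13,0.04,0.0,-0.1,0.3,-2.2],[-0.78,-0.12,0.03,0.0,-0.1,0.3,-2.2],[-0.78,-0.13,0.03,0.0,-0.0,0.3,-2.1],[-0.78,-0.11,0.05,0.01,-0.0,0.3,-2.1],[-0.78,-0.11,0.04,0.0,-0.0,0.3,-2.0]]
[[-0.78,-0.11,0.04,0.01,0.0,0.2,-2.1],[-0.78,-0.09,0.04,0.0,-0.0,0.2,-1.6],[-0.78,-0.09,0.03,0.01,-0.0,0.3,-1.7],[-0.78,-0.09,0.03,0.0,-0.0,0.2,-1.6],[-0.78,-0.1,0.04,0.01,-0.0,0.3,-1.8]]
[[-0.78,-0.11,0.04,0.0,-0.0,0.2,-1.8]]
```

```bash
python3 - <<'E'
from h import *
w=[conf(17,-43,67.5,5),conf(16.5,-36,70.5,5),conf(16,-30,73,5),conf(15.7,-25.5,74.5,5)]
rows([x[0] for x in w],-.78,vmax=.6,wmax=2.5)
E
```

```text
[[-0.78,-0.1,0.06,0.0,-0.1,0.3,-2.2],[-0.78,-0.1,0.06,0.01,-0.1,0.3,-2.2],[-0.78,-0.11,0.05,0.0,-0.0,0.3,-2.1],[-0.78,-0.08,0.07,0.01,-0.0,0.3,-2.1],[-0.78,-0.09,0.07,0.01,-0.0,0.3,-2.0]]
[[-0.78,-0.09,0.06,0.01,0.0,0.2,-2.1],[-0.78,-0.07,0.06,0.01,-0.0,0.2,-1.6],[-0.78,-0.07,0.06,0.01,-0.0,0.3,-1.7],[-0.78,-0.08,0.07,0.01,-0.0,0.2,-1.6],[-0.78,-0.09,0.06,0.01,-0.0,0.3,-1.8]]
[[-0.78,-0.09,0.05,0.0,-0.0,0.2,-1.8]]
```

```bash
python3 -m crank '[[-0.78,-0.1,0.06,0.01,-0.1,0.3,-2.2],[-0.78,-0.1,0.06,0.01,-0.1,0.3,-2.2],[-0.78,-0.1,0.06,0,0,0.3,-2.1]]'; python3 st.py; python3 -m crank '[[-0.78,-0.08,0.07,0.01,0,0.3,-2.1],[-0.78,-0.09,0.07,0.01,0,0.3,-2],[-0.78,-0.09,0.06,0.01,0,0.2,-2.1],[-0.78,0,0,0,0,0,0]]'; python3 st.py
python3 pic.py 10
```

```text
time: 12.95
eef_pos: [0.5346, -0.1792, 0.0182]
tcp_rot: [0.438, 0.896, 0.062, 0.031]
contact_force: [-5.0, -0.9, -0.5]
opening: 0.888
L [ 4.3 67.1 17.5] contact x 17.0
R [-55.7   1.1   5. ] contact x -43.0
psi 42.276971373077714 F [-4.75 -1.71 -0.46] 12.95
time: 13.35
eef_pos: [0.5379, -0.1798, 0.0182]
tcp_rot: [0.389, 0.918, 0.064, 0.028]
contact_force: [-4.4, -1.1, -1.1]
opening: 0.888
L [ 3.9 70.1 17.5] contact x 16.6
R [-48.6  -1.9   5. ] contact x -35.9
psi 36.07898068840596 F [-4.13 -1.8  -1.14] 13.35
```

View pics/side10.png

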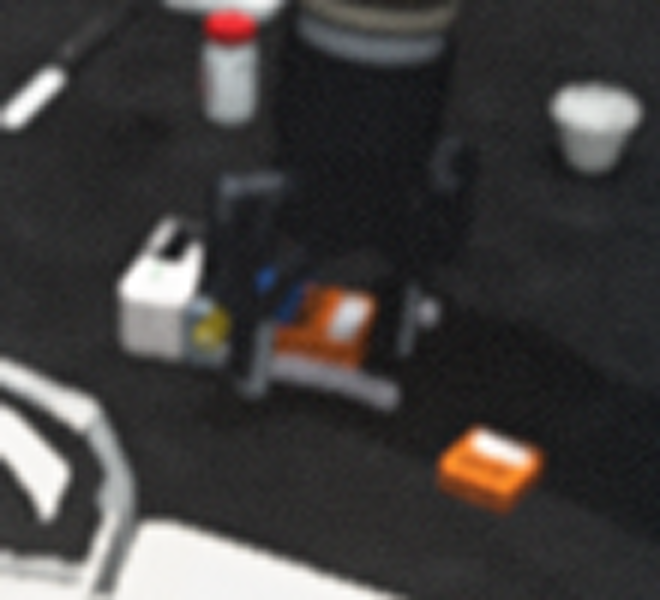

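View pics/top10.png

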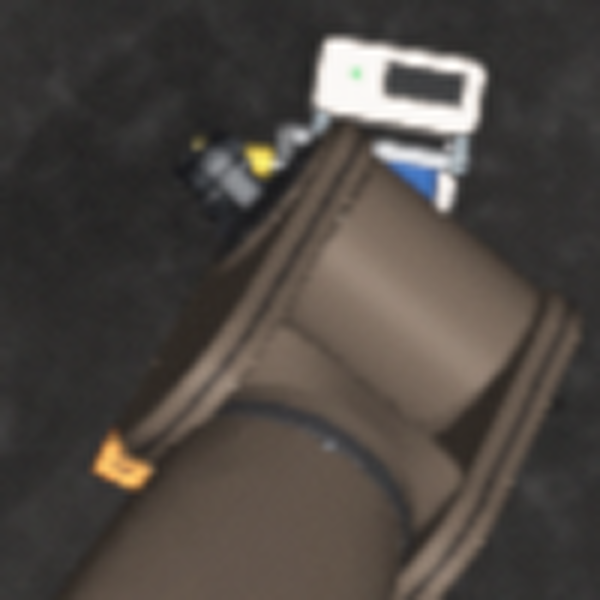

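```bash
python3 - <<'E'
from h import *
w=[conf(16.2,-30,70.3,5),conf(15.8,-25,70.3,5)]
for x in w: print(x[1],x[2])
rows([x[0] for x in w],-.78,vmax=.6,wmax=2.)
E
```

```text
[-42.7         -5.91463028   5.        ] 31.223524014401146
[-37.7         -8.93679618   5.        ] 27.244495234498572
[[-0.78,-0.12,-0.0,0.0,-0.0,0.3,-1.6],[-0.78,-0.11,-0.0,-0.0,-0.0,0.2,-1.6],[-0.78,-0.12,-0.01,-0.0,-0.0,0.3,-1.6],[-0.78,-0.09,-0.0,-0.0,-0.0,0.2,-1.3],[-0.78,-0.1,-0.01,-0.0,-0.0,0.2,-1.3]]
[[-0.78,-0.09,-0.01,-0.0,-0.0,0.1,-1.4]]
```

```bash
python3 -m crank '[[-0.76,-0.12,0,0,0,0.3,-1.6],[-0.74,-0.12,0,0,0,0.2,-1.6],[-0.72,-0.12,0,0,0,0.3,-1.6]]'; python3 st.py; python3 -m crank '[[-0.72,-0.1,0,0,0,0.2,-1.3],[-0.72,-0.1,0,0,0,0.2,-1.3],[-0.72,0,0,0,0,0,0]]'; python3 st.py
python3 pic.py 11
```

```text
time: 13.75
eef_pos: [0.54, -0.1817, 0.0181]
tcp_rot: [0.349, 0.934, 0.066, 0.023]
contact_force: [-5.0, -0.8, 0.7]
opening: 0.862
L [ 3.  70.9 17.4] contact x 15.7
R [-43.1  -5.4   4.9] contact x -30.4
psi 31.16086728070582 F [-4.81 -1.63  0.7 ] 13.75
time: 14.05
eef_pos: [0.5419, -0.1833, 0.0181]
tcp_rot: [0.328, 0.942, 0.066, 0.022]
contact_force: [-4.1, -1.2, -1.7]
opening: 0.858
L [ 3.3 70.6 17.4] contact x 16.0
R [-39.3  -7.6   4.9] contact x -26.6
psi 28.58875533474829 F [-3.89 -1.84 -1.71] 14.05
```

View pics/side11.png

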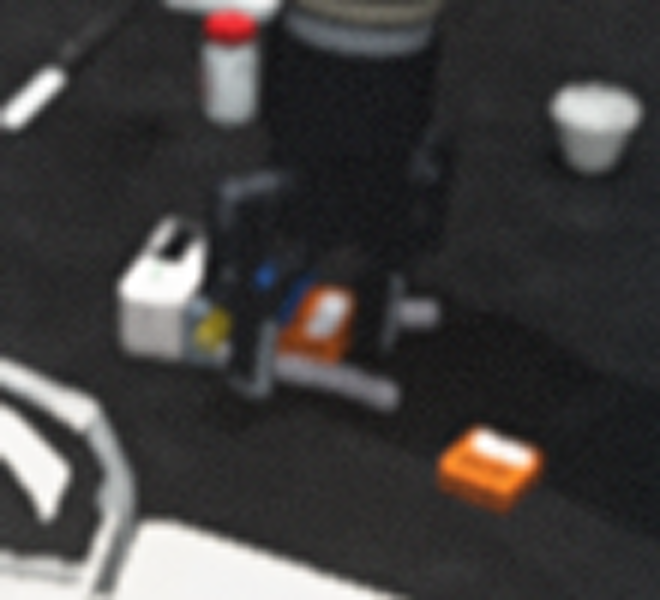

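View pics/top11.png

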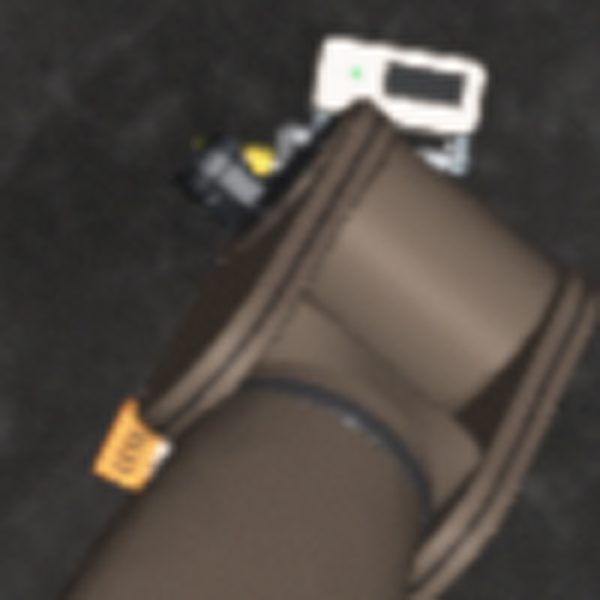

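```bash
python3 -m crank '[[-0.72,-0.1,0,0,0,0.2,-1.3],[-0.72,-0.1,0,0,0,0.2,-1.3],[-0.72,0,0,0,0,0,0]]'; python3 st.py; python3 -m crank '[[-0.72,-0.08,0,0,0,0.2,-1],[-0.72,0,0,0,0,0,0]]'; python3 st.py
python3 -m crank '[[-0.72,-0.08,0,0,0,0.2,-1],[-0.72,0,0,0,0,0,0]]'; python3 st.py
```

```text
time: 14.45
eef_pos: [0.5433, -0.1845, 0.018]
tcp_rot: [0.306, 0.949, 0.067, 0.02]
contact_force: [-6.3, -0.8, -0.1]
opening: 0.857
L [ 3.1 70.6 17.3] contact x 15.8
R [-35.9  -9.5   4.8] contact x -23.2
psi 25.938207490090623 F [-6.05 -1.91 -0.11] 14.45
time: 14.65
eef_pos: [0.543, -0.1844, 0.0179]
tcp_rot: [0.298, 0.952, 0.068, 0.017]
contact_force: [-8.1, -0.4, 1.9]
opening: 0.859
L [ 2.  71.1 17.2] contact x 14.7
R [-35.6  -9.7   4.7] contact x -22.9
psi 24.954014828643576 F [-7.92 -1.76  1.88] 14.65
time: 14.85
eef_pos: [0.5426, -0.1842, 0.0178]
tcp_rot: [0.29, 0.955, 0.068, 0.014]
contact_force: [-12.4, 0.4, 6.3]
opening: 0.863
L [ 0.8 71.5 17.1] contact x 13.5
R [-35.4 -10.    4.6] contact x -22.7
psi 23.950179391233352 F [-12.26  -1.67   6.26] 14.85
```

```bash
python3 pic.py 12
```

```text
(no output)
```

View pics/side12.png

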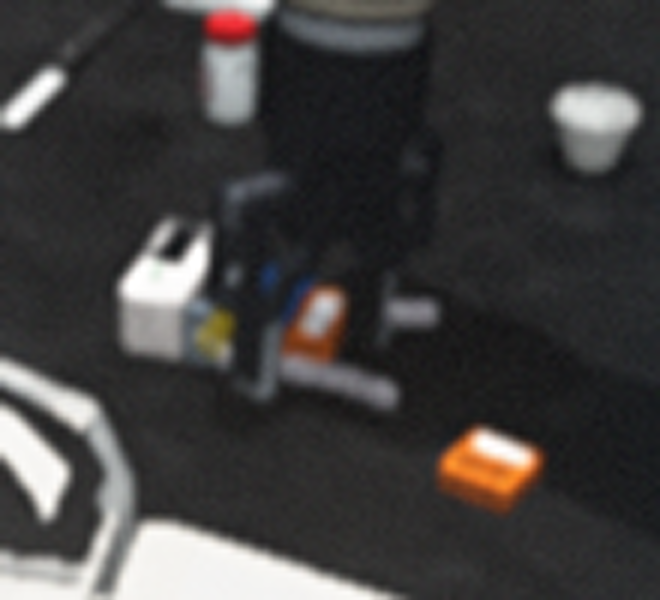

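View pics/top12.png

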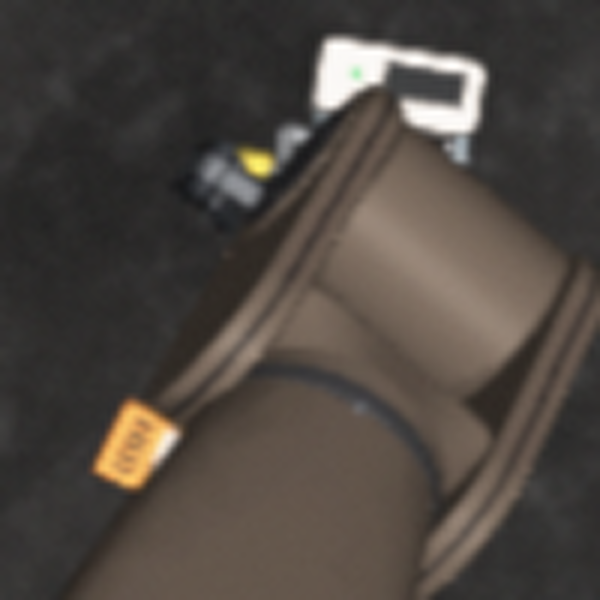

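```bash
python3 - <<'E'
from h import *
for x in (0,-2,-4,-6):
    P=pose2(DK,[[x-22,-22,16],[x-22,22,16],[x-22,22,0],[-59,36,10]]); print(x,((proj("side",P)-[235,150]+.42)*6).round(0).tolist())
E
python3 - <<'E'
import cv2
a=cv2.imread('pics/side12.png')[260:400,180:460]
cv2.imwrite('pics/side12z.png',cv2.convertScaleAbs(cv2.resize(a,None,fx=2.8,fy=2.8),alpha=1.6))
E
```

```text
0 [[354.0, 298.0], [329.0, 345.0], [328.0, 374.0], [398.0, 386.0]]
-2 [[358.0, 299.0], [333.0, 346.0], [332.0, 375.0], [398.0, 386.0]]
-4 [[362.0, 300.0], [337.0, 347.0], [336.0, 376.0], [398.0, 386.0]]
-6 [[366.0, 300.0], [341.0, 348.0], [340.0, 377.0], [398.0, 386.0]]
```

View pics/side12z.png

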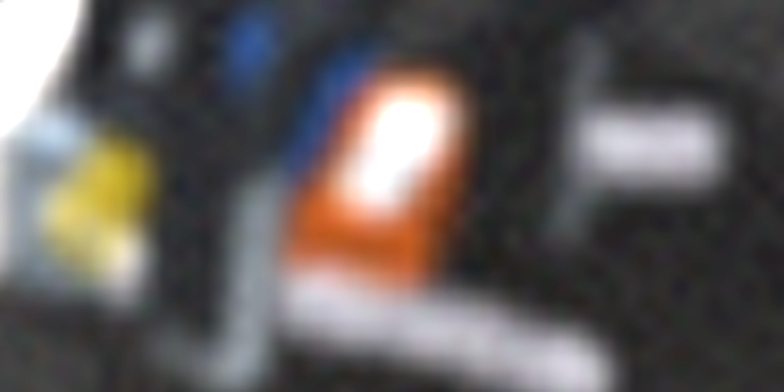

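```bash
python3 - <<'E'
import h
from h import *
h.D=87.5
a=h.conf(15.5,-28.5,70.5,5.5)
st=rows([a[0]],-.72,wmax=2.5); print(a[1:])
h.D=77.5; b=h.conf(15.5,-28.5,70.5,6.5); print(b[1:])
st=rows([b[0]],-.48,st,wmax=2)
c=h.conf(15,-22.5,71,6.5); rows([c[0]],-.48,st,wmax=2);print(c[1:])
E
```

```text
[[-0.72,0.1,0.05,-0.02,-0.0,-0.5,2.2],[-0.72,0.1,0.05,-0.02,-0.0,-0.6,2.1],[-0.72,0.09,0.04,-0.01,-0.1,-0.5,2.2]]
(array([-41.2       ,  -4.14552853,   5.5       ]), np.float64(30.51733365855668))
(array([-41.2      ,   7.6198439,   6.5      ]), np.float64(34.982167599700965))
[[-0.48,0.1,0.17,0.01,0.0,-0.2,1.5],[-0.48,0.11,0.17,0.01,0.0,-0.2,1.5],[-0.48,0.11,0.16,0.02,0.0,-0.3,1.4]]
[[-0.48,-0.11,0.01,0.0,0.0,0.3,-1.9],[-0.48,-0.1,0.01,0.0,0.0,0.3,-1.9],[-0.48,-0.11,0.0,0.0,0.0,0.2,-1.9]]
(array([-35.2       ,   4.03983251,   6.5       ]), np.float64(29.250328559351015))
```

```bash
python3 -m crank '[[-0.72,0.1,0.05,-0.02,0,-0.5,2.2],[-0.72,0.1,0.05,-0.02,0,-0.5,2.2],[-0.72,0.1,0.05,-0.01,0,-0.5,2.1],[-0.72,0,0,0,0,0,0]]'; python3 st.py; python3 -m crank '[[-0.64,0.1,0.17,0.01,0,-0.2,1.5],[-0.56,0.1,0.17,0.01,0,-0.2,1.5],[-0.48,0.1,0.16,0.01,0,-0.2,1.4],[-0.48,0,0,0,0,0,0],[-0.48,0,0,0,0,0,0]]'; sed -i 's/D=90\./D=77.5/' h.py;  python3 st.py; python3 pic.py 13; python3 - <<'E'
import cv2
a=cv2.imread('pics/side13.png')[260:400,180:460]
cv2.imwrite('pics/side13z.png',cv2.convertScaleAbs(cv2.resize(a,None,fx=2.8,fy=2.8),alpha=1.6))
E
```

```text
time: 15.35
eef_pos: [0.543, -0.1816, 0.0187]
tcp_rot: [0.344, 0.936, 0.065, 0.026]
contact_force: [-4.2, 1.1, -0.3]
opening: 0.861
L [ 5.5 71.7 18.1] contact x 18.2
R [-39.7  -5.2   5.5] contact x -27.0
psi 30.467396751259468 F [-4.32  0.4  -0.29] 15.35
time: 15.85
eef_pos: [0.5444, -0.1769, 0.0193]
tcp_rot: [0.38, 0.922, 0.064, 0.029]
contact_force: [-3.9, 0.4, 0.3]
opening: 0.74
L [ 5.6 69.6 17.8] contact x 18.3
R [-38.4   6.7   6.9] contact x -25.7
psi 34.95461831371648 F [-3.96 -0.26  0.29] 15.85
```

View pics/side13z.png

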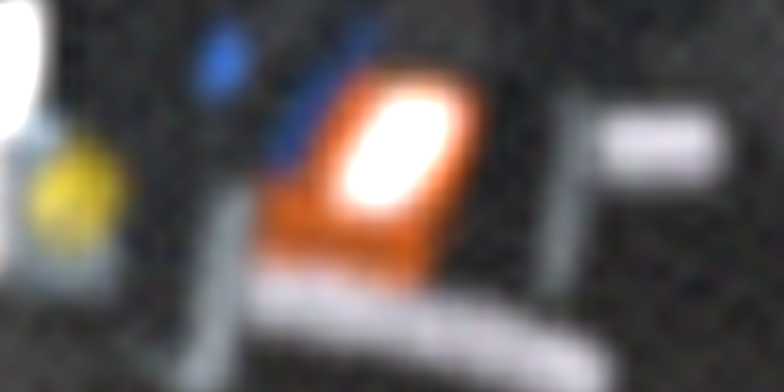

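View pics/top13.png

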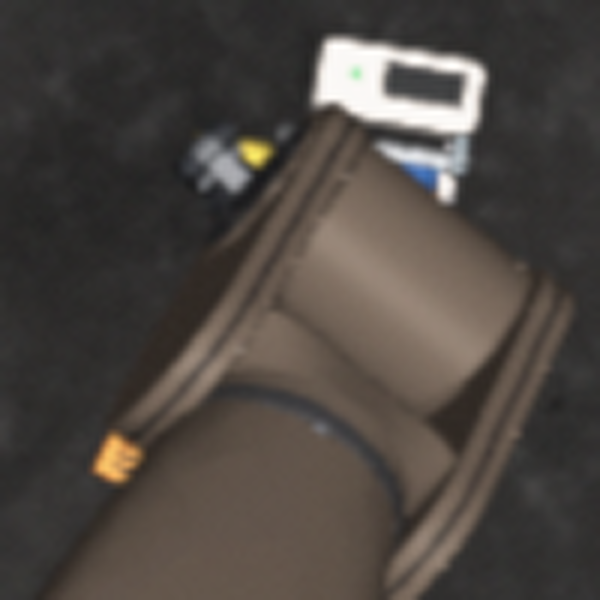

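```bash
python3 - <<'E'
from h import *
c=conf(16.,-22.5,70,6.5); rows([c[0]],-.48,wmax=1.5);print(c[1:])
E
```

```text
[[-0.48,-0.03,-0.02,0.01,0.0,0.2,-1.2],[-0.48,-0.03,-0.02,0.01,0.0,0.3,-1.2],[-0.48,-0.04,-0.02,0.0,0.0,0.2,-1.2],[-0.48,-0.03,-0.03,0.01,0.0,0.3,-1.2]]
(array([-35.2       ,   3.60975952,   6.5       ]), np.float64(30.109639099167513))
```

```bash
python3 -m crank '[[-0.48,-0.03,-0.02,0.01,0,0.2,-1.2],[-0.48,-0.03,-0.02,0.01,0,0.3,-1.2],[-0.48,0,0,0,0,0,0]]'; python3 st.py; python3 -m crank '[[-0.48,-0.03,-0.02,0,0,0.2,-1.2],[-0.48,0,0,0,0,0,0]]'; python3 st.py;  python3 -m crank '[[-0.48,-0.03,-0.02,0,0,0.2,-1.2],[-0.48,0,0,0,0,0,0]]'; python3 st.py; 
```

```text
time: 16.25
eef_pos: [0.5447, -0.1779, 0.019]
tcp_rot: [0.361, 0.93, 0.065, 0.026]
contact_force: [-5.0, -1.2, 0.2]
opening: 0.74
L [ 4.6 69.6 17.5] contact x 17.3
R [-36.7   4.9   6.7] contact x -24.0
psi 32.50989148563421 F [-4.69 -2.    0.19] 16.25
time: 16.45
eef_pos: [0.5447, -0.1781, 0.019]
tcp_rot: [0.351, 0.934, 0.065, 0.025]
contact_force: [-4.0, -1.7, -1.1]
opening: 0.742
L [ 3.9 69.8 17.4] contact x 16.6
R [-36.    4.2   6.6] contact x -23.3
psi 31.29469720797464 F [-3.68 -2.35 -1.12] 16.45
time: 16.65
eef_pos: [0.5444, -0.178, 0.0188]
tcp_rot: [0.34, 0.938, 0.066, 0.024]
contact_force: [-4.4, -1.6, 0.3]
opening: 0.743
L [ 2.8 70.3 17.3] contact x 15.5
R [-35.6   3.9   6.4] contact x -22.9
psi 30.054255537912876 F [-4.07 -2.32  0.34] 16.65
```

```bash
python3 -m crank '[[-0.48,-0.08,0,0,0,0.2,-1],[-0.48,0,0,0,0,0,0]]'; python3 st.py; python3 -m crank '[[-0.48,-0.08,0,0,0,0.2,-1],[-0.48,0,0,0,0,0,0]]'; python3 st.py;  python3 -m crank '[[-0.48,-0.08,0,0,0,0.2,-1],[-0.48,0,0,0,0,0,0]]'; python3 st.py; 
```

```text
time: 16.85
eef_pos: [0.5441, -0.178, 0.0186]
tcp_rot: [0.332, 0.941, 0.066, 0.021]
contact_force: [-6.4, -0.1, 3.1]
opening: 0.741
L [ 1.9 70.7 17.1] contact x 14.6
R [-35.3   3.6   6.3] contact x -22.6
psi 29.05606227733494 F [-6.29 -1.23  3.06] 16.85
time: 17.05
eef_pos: [0.5437, -0.1779, 0.0183]
tcp_rot: [0.324, 0.944, 0.067, 0.019]
contact_force: [-10.5, 0.7, 5.1]
opening: 0.74
L [ 0.9 71.  16.8] contact x 13.6
R [-35.2   3.2   6. ] contact x -22.5
psi 28.045793638161722 F [-10.43  -1.12   5.08] 17.05
time: 17.25
eef_pos: [0.5433, -0.1779, 0.0181]
tcp_rot: [0.315, 0.946, 0.068, 0.016]
contact_force: [-13.8, 0.7, 6.8]
opening: 0.739
L [-0.2 71.3 16.5] contact x 12.5
R [-35.1   2.9   5.8] contact x -22.4
psi 27.044773276970584 F [-13.72  -1.64   6.84] 17.25
```

```bash
python3 pic.py 14; python3 - <<'E'
from h import *
p,r,s=cur(); 
b=(p+dk(-50,0,0)-dk(0,0,0),r); st=rows([b],-.48,vmax=1)
rows([(b[0]+[0,0,.15],r)],-.48,st,vmax=4)
E
```

```text
[[-0.48,0.89,-0.45,-0.05,0.0,0.0,0.0],[-0.48,0.89,-0.45,-0.05,0.0,0.0,0.0],[-0.48,0.89,-0.45,-0.05,0.0,0.0,0.0],[-0.48,0.89,-0.45,-0.05,0.0,0.0,0.0],[-0.48,0.9,-0.45,-0.06,0.0,0.0,0.0]]
[[-0.48,0.05,0.52,-3.71,0.0,0.0,0.0],[-0.48,0.04,0.52,-3.71,0.0,0.0,0.0],[-0.48,0.05,0.52,-3.72,0.0,0.0,0.0],[-0.48,0.04,0.51,-3.71,0.0,0.0,0.0]]
```

View pics/side14.png

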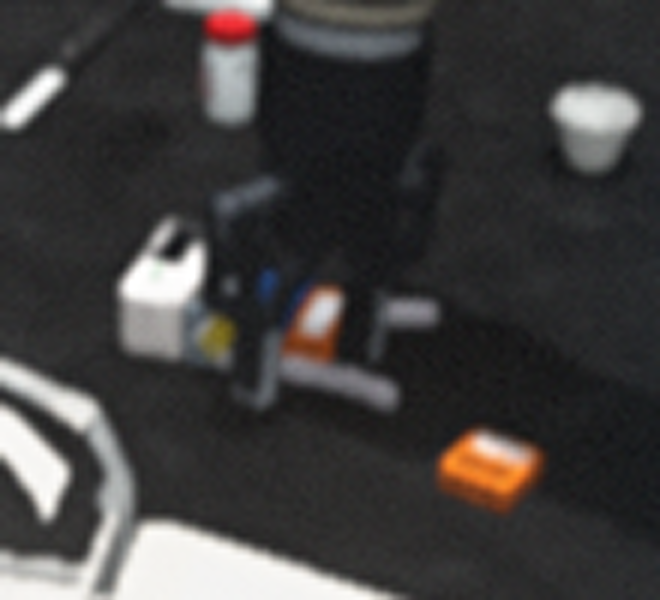

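```bash
python3 -m crank '[[-0.48,0.45,-0.22,-0.03,0,0,0],[-0.48,0.9,-0.45,-0.05,0,0,0],[-0.48,0.9,-0.45,-0.05,0,0,0],[-0.48,0.9,-0.45,-0.05,0,0,0],[-0.48,0.9,-0.45,-0.05,0,0,0]]'; python3 st.py; python3 pic.py 15;  python3 -m crank '[[-0.48,0.5,-0.2,-2,0,0,0],[-0.48,0,0.5,-3.7,0,0,0],[-0.48,0,0.5,-3.7,0,0,0],[-0.48,0,0.5,-3.7,0,0,0],[-0.48,0,0.5,-3.7,0,0,0]]'; python3 -m crank '[[-0.48,4,0.5,-2,0,0,0],[-0.48,4,0.5,-2,0,0,0],[-0.48,0,5,-1,0,0,0],[-0.48,0,5,0,0,0,0],[-0.48,0,5,0,0,0,0]]';  python3 st.py; python3 pic.py 16
```

```text
time: 17.85
eef_pos: [0.5015, -0.1714, 0.0187]
tcp_rot: [0.316, 0.946, 0.067, 0.022]
contact_force: [0.1, -0.2, 0.6]
opening: 0.741
L [-42.4  70.5  17.2] contact x -29.7
R [-77.3   2.1   6.3] contact x -64.6
psi 27.084881456476207 F [ 0.16 -0.13  0.64] 17.85
time: 18.45
eef_pos: [0.4949, -0.1732, 0.189]
tcp_rot: [0.316, 0.946, 0.067, 0.022]
contact_force: [0.5, -1.2, -0.1]
opening: 0.74
time: 18.95
eef_pos: [0.5223, -0.0037, 0.2609]
tcp_rot: [0.317, 0.946, 0.067, 0.023]
contact_force: [1.2, -1.9, 0.1]
opening: 0.741
L [-50.5 239.2 259.4] contact x -37.8
R [-85.5 170.9 248.5] contact x -72.8
psi 27.139855937225565 F [ 1.51 -1.71  0.09] 18.95
```

View pics/side15.png

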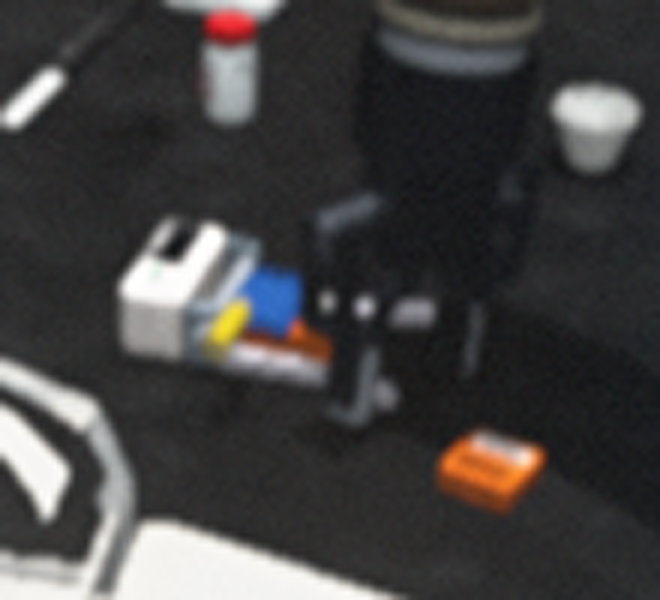

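View pics/side16.png

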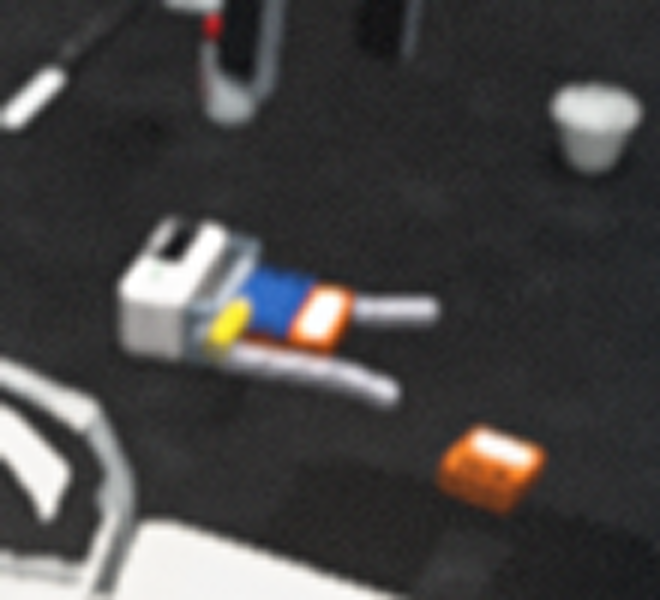

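View pics/top16.png

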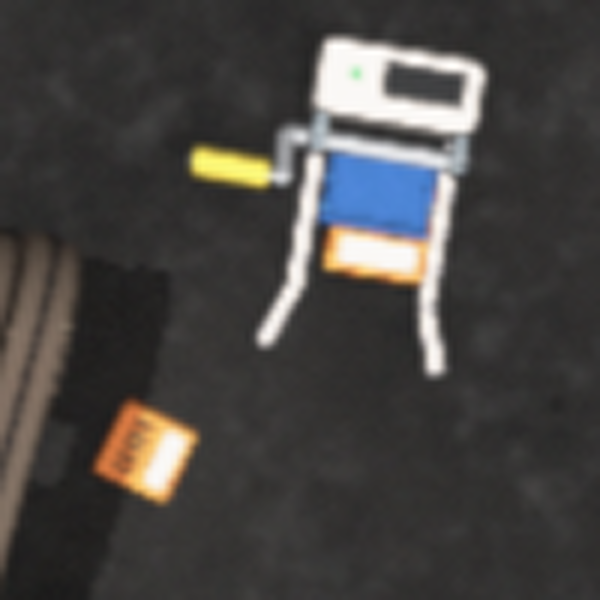

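```bash
python3 - <<'E'
import cv2
im=cv2.imread('pics/top16.png')[200:400,220:500]
cv2.imwrite('pics/top16z.png',cv2.resize(im,None,fx=2.8,fy=2.8,interpolation=cv2.INTER_CUBIC))
from h import *
for uv in ((323,272),(423,284)): print(inv(ray("top",(uv[0]/6+255-.42,uv[1]/6+180-.42),.016)))
for uv in ((315,110),(480,132)): print("housing front (44)",inv(ray("top",(uv[0]/6+255-.42,uv[1]/6+180-.42),.036)))
for x in (0,-2,-4): print(x,((proj("top",pose2(DK,[[x-22,22,16],[x-22,-22,16]]))-[255,180]+.42)*6).round(0).tolist(),((proj("side",pose2(DK,[[x-22,22,16],[x-22,-22,16]]))-[235,150]+.42)*6).round(0).tolist())
E
```

```text
[-24.81108293  18.75444463  16.        ]
[-22.85072892 -25.02494733  16.        ]
housing front (44) [42.52580797 34.51824636 36.        ]
housing front (44) [ 44.72218668 -36.97100474  36.        ]
0 [[317.0, 264.0], [416.0, 281.0]] [[329.0, 345.0], [354.0, 298.0]]
-2 [[316.0, 269.0], [416.0, 285.0]] [[333.0, 346.0], [358.0, 299.0]]
-4 [[315.0, 273.0], [415.0, 290.0]] [[337.0, 347.0], [362.0, 300.0]]
```

View pics/top16z.png

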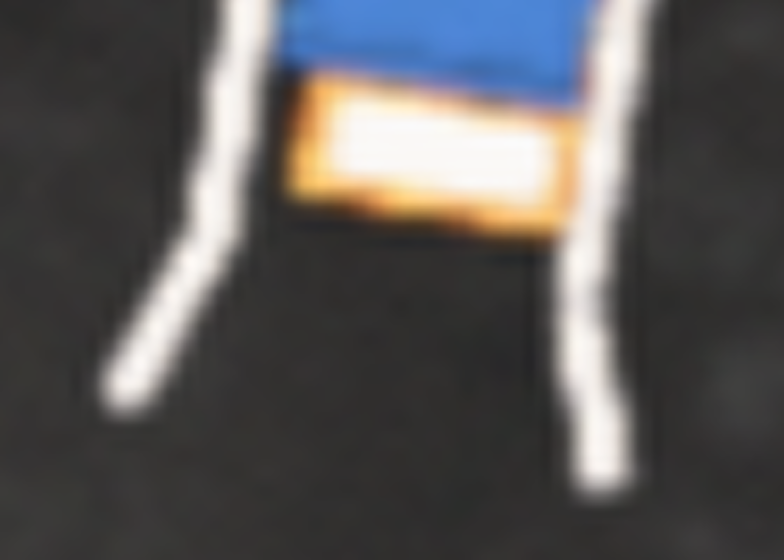

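```bash
python3 - <<'E'
from h import *
from plant import read_camera
import cv2
ims=[read_camera("top")["color"].astype(float) for _ in range(3)]
im=np.mean(ims,0); cv2.imwrite("pics/topavg.png",im[:,:,::-1])
def edge(y,x0,x1,z,ch,yw=0):
    xs=np.arange(x0,x1,.25); prof=[]
    P=pose2(DK,[[x,y,z] for x in xs]); u=proj("top",P).astype(np.float32)
    v=cv2.remap(im[:,:,ch].astype(np.float32),u[None,:,0],u[None,:,1],cv2.INTER_LINEAR)[0]
    lo,hi=np.percentile(v,5),np.percentile(v,95); h=(lo+hi)/2
    k=np.where(np.diff(np.sign(v-h)))[0]
    return [round(float(xs[i]),1) for i in k],round(lo),round(hi)
for y in (-17,-12,-6,0,6,12,17): print("cas rear",y,edge(y,-40,-17,16,0))
for y in (-25,-15,0,15,25): print("housing rear(76)",y,edge(y,68,92,36,0))
for y in (36,38,40,-36,-38,-40): print("rail end",y,edge(y,-72,-50,10,0))
E
```

```text
cas rear -17 ([-23.8], 44, 246)
cas rear -12 ([-24.2], 47, 247)
cas rear -6 ([-23.5], 45, 248)
cas rear 0 ([-23.8], 46, 249)
cas rear 6 ([-24.0], 47, 247)
cas rear 12 ([-23.2], 48, 248)
cas rear 17 ([-23.8], 47, 230)
housing rear(76) -25 ([75.0], 47, 228)
housing rear(76) -15 ([75.0], 46, 229)
housing rear(76) 0 ([75.0], 50, 226)
housing rear(76) 15 ([75.0], 47, 250)
housing rear(76) 25 ([75.2], 50, 250)
rail end 36 ([-59.0], 55, 235)
rail end 38 ([-60.2], 55, 237)
rail end 40 ([-60.8], 54, 214)
rail end -36 ([-60.8], 49, 244)
rail end -38 ([-60.5], 49, 213)
rail end -40 ([-60.5], 49, 149)[ WARN:0@3.564] global loadsave.cpp:1063 imwrite_ Unsupported depth image for selected encoder is fallbacked to CV_8U.
```

```bash
python3 - <<'E'
from plant import *
s=get_state(); print(s["time"],s["contact_force"]); print(sign_off())
E
```

```text
19.2 [-0.21238183 -0.42067512 -0.02565508]
the job is handed in; nothing more can be done
None
```

The cassette is home against the end stop with the flap closed down on top of it. I handed the job in at 19.2 s with the robot clear of everything.

**What I did**
- I pushed the larger cassette between the rails with the gripper shut.
- With the gripper open and angled, the left fingertip pushed the roller in. The right fingertip pushed the cassette under the raised flap, and I then backed straight off.

**Last checks**
- **End stop:** the right finger met a firm stop at the same depth at two different sideways positions. The total force on the tool was then about 12 to 14 N, of which about 4 N was the roller.
- **Position:** an averaged top picture shows the cassette square. Its rear face reads about 22.6 mm behind home centre after correcting against the housing and rails; 22 mm is expected. The difference is within what the camera can resolve.
- **Flap:** both cameras show it resting on the cassette. I did not measure its angle.
- **Surroundings:** the small cassette had not moved. I saw no sign that the other things had been touched, but I did not measure them.

**What went wrong along the way**
- The first two tries at the roller did not open the flap. The fingertip first met the roller's inner end, then pressed on it too high. At most 12 N was felt, and I backed off and went lower.
- The first push home was at the right side of the cassette and looked slightly skewed in one picture. I pushed again near the centre.

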